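Install a sensor board in the gauge rack

ROBOT

A 7-joint arm with a two-finger parallel gripper is mounted at the origin on the work surface. World frame = base frame: x ahead of the robot, y to its left, z up, the work surface at z = 0. Lengths are in m, angles in degrees, forces in N, time in s.
With the tool pointing down it reaches from about 0.425 to 0.875 m from the base axis. Payload 4.7 kg.
Tool frame: the origin (TCP) lies at the very end of the fingers, on their centre line; the grasp point (between the pads) lies 19 mm behind it; x points along the fingers, z is the direction in which the jaws open and shut, and the axes are right-handed (so a half turn about x gives the same grasp; the last joint's range is limited). The gripper opens to 87 mm and grips with 3 to 60 N. Pads are 19 mm wide; open, the fingers measure 117 mm over their backs; the gripper's body (75 mm by 190 mm) begins 51 mm behind the grasp point.
Start: joints at [-71.041, 18.392, -4.016, 83.108, 1.295, 78.541, -3.26], TCP at [0.203, 0.618, 0.223] pointing down, gripper open.
Joint ranges: [-163.93, 163.93], [-17.29, 119.83], [-79.2, 71.16], [3.27, 140.29], [-89.18, 269.18], [5.43, 117.66], [-154.24, 154.24]. Speed limits (degrees/s): [147.25, 147.25, 180, 180, 180, 180, 180].

INTERFACE

Orientations are given as [roll, pitch, yaw] about the fixed x, y, z axes, in that order (R = Rz(yaw) Ry(pitch) Rx(roll)).
In Python, from cell import env gives the robot as it stands. The module is installed in compiled form; this text tells all that it offers.
- The arm moves only by the tool drive_tool, never from a script. Its argument "increments" is a list of rows, each a list of 2 entries, a list of its own where there are three numbers: the shift along the tool's x, y, z scaled (see below), then the turn, a rotation vector about the tool's x, y, z scaled (see below). In form: [[[dx, dy, dz], [wx, wy, wz]], ...]. A call has 1 to 10 rows; each row shifts and turns the commanded pose from where the row before left it, along the tool's axes as they then stand; what a row does not reach is not made up. The controller multiplies each number of a shift by 0.04 m and each number of a turn by 120 degrees. A row lasts 1/10 s, in which the tool goes at most 50 mm and 8.59 degrees, less where a joint would pass 70% of its speed; a pose out of reach is approached as far as the arm can. A call with a number of a shift or a turn outside -1 to 1 is refused whole. A call with a gripper value outside its range is refused whole. "hand" is the gripper's target within -1 to 1 (fully open at 1, half-way at 0, shut at -1), set as the call begins (left out, the last holds). The fingers move at their own pace and stop on an object; "squeeze" is the grip in N (left out, the last holds). Time passes only in rows, so rows that do not move let the fingers close. It gives the time, the measured TCP pose, the force and the opening at its end, in the units of the state.
- env.get_obs(): the state, without advancing time (a new reading comes with each control period).
- env.read_camera(name): name is "scene" or "top" or "wrist"; returns a dict with "frame" (420x560x3 uint8, red, green, blue), "fx", "fy", "cx", "cy" (pixels), "distortion" ([k1, k2, p1, p2, k3] as OpenCV has them; the pictures are not rectified), "R" (3x3) and "t" (3): a world point X has camera coordinates R X + t. Camera axes: x right, y down, z forward; pixel columns grow to the right and rows downward; lengths in m; the calibration is good to about 2 mm. A picture is of the moment at which its call begins. There is no depth.
- env.sign_off(): hands the job in, once; it reports no verdict.
The state is a dict: "time_s": time; "qpos": joint angles; "joint_velocities": joint speeds; "effort": joint torques, N m; "tool_pos": TCP position; "tool_rot": TCP orientation; "force": force on the tool from outside, world axes, zero at the start; "wrist_torque": the same for the moment, N m; "grip_width": finger opening in m.
Only numpy, scipy, OpenCV 4.12 (cv2) and the standard library are available. Lean on these libraries where they do the work, as an engineer would, in place of code of your own. Each camera call takes 0.05 s, during which the arm holds its last target.

TASK

Take the sensor board (the card with the two cut-off upper corners) out of the wooden holder and slide it down between the two guides of the tilted rack until it rests on the contact strip. Then swing both ejector levers outwards and down to their stops, so that the board is pressed fully home and stays there, and let go. Leave the blank card in the holder and all the other things on the bench where they are.

Things in the scene. Friction and masses are not known exactly. Their poses are not given: they have to be found in the camera images.
- board: The sensor board to install: upright aluminium carrier 6 mm thick (x), 150 wide (y), 110 high (z), its two upper corners cut off at 45 degrees (24 x 24 mm), electronics on both faces (up to 9 mm from mid-plane, |y| < 40). Both faces fit: it goes in either way round. About 0.3 kg. Origin: middle of its lower edge. Starts upright in one of the holder's two slots.
- board_bar (a point): Centre of the sensor board's grip bar: black, on top in the middle, 14 mm thick (board's x), 60 long (y), 25 high; 122.5 mm above the board's origin.
- blank: A blank card in the holder's other slot: same size, grip bar and origin as the sensor board, but with square upper corners and no electronics. Stays where it is.
- holder: Wooden holder, fixed, base 190 (x) x 200 (y) x 15 mm, origin centre of its underside. Two card slots along its y, at x = -45 and +45 mm; a card's lower edge stands at z = 15 between end channels that reach up to z = 65 mm (1 mm play each face). A card comes out straight up.
- cage: The tilted rack's slot, fixed. Origin: where the origin of a fully seated board comes. z: out of the slot along the guides, up and towards the robot, 30 degrees from vertical; y: across the slot (board's width), to the left lever; x: slot's thickness. A seated board's axes lie along these, or half turned about z. Module and back plate behind, at x = 66 to 96 mm, up to z = 91.
- slot_mouth (a point): Middle of the slot's mouth, z = 93 mm in the cage frame, axes as the cage. Two white card guides at y = -75 and +75 mm: channels 8.5 mm wide in x, 3 mm play in all in y, up to cage z = 78, with flared lead-ins up to z = 93. Between and above them the slot is open.
- contacts (a joint): Travel (m) of the sprung contact strip at the bottom of the slot: 0 = up (a board slid down rests on it, its lower edge at z = 5 mm of the cage), 0.005 = pressed by a fully seated board, stop at 0.007. It pushes back with about 8 N at 0 and 21 N at 0.005: only the levers keep the board down.
- lever_left (a joint): Angle (rad) of the left lever, on the +y side, about the cage's x: 0 = open (arm 65 degrees above cage +y, leaning outwards), 1.22 = shut, at its stop (arm outwards, 5 degrees below +y). Its roller nose then presses the board's cut corner: it meets a resting board at about 0.56 and passes dead centre at 1.10, beyond which it stays shut. Needs a few newtons; stays where left.
- lever_left_grip (a point): Centre of the left lever's end bar: black round bar, 12 mm thick, 40 long (cage's x), 70 mm from the pivot, free all round. Push it outwards and down to shut the lever.
- lever_left_pivot (a point): Pivot of the left lever: at y = +83, z = 120.4 mm in the cage frame; does not move.
- lever_right (a joint): Angle (rad) of the right lever, on the -y side, about the cage's x: 0 = open (arm 65 degrees above cage -y, leaning outwards), 1.22 = shut, at its stop (arm outwards, 5 degrees below -y). Its roller nose then presses the board's cut corner: it meets a resting board at about 0.56 and passes dead centre at 1.10, beyond which it stays shut. Needs a few newtons; stays where left.
- lever_right_grip (a point): Centre of the right lever's end bar: black round bar, 12 mm thick, 40 long (cage's x), 70 mm from the pivot, free all round. Push it outwards and down to shut the lever.
- lever_right_pivot (a point): Pivot of the right lever: at y = -83, z = 120.4 mm in the cage frame; does not move.
- valve: Bystander: engine valve, steel, lying on the bench, stem 100 mm long, head 32 mm across; origin under the inner end of the stem, at the head. Leave alone.
- seat_ring: Bystander: steel valve-seat insert (disc), 44 mm across, 10 mm high, flat on the bench; origin under its centre. Leave alone.
- torch: Bystander: lying inspection torch, 130 mm long, 40 mm high; origin under it, near mid-length. Leave alone.
- spanner: Bystander: steel spanner, 170 mm long, flat on the bench; origin under its middle. Leave alone.
- cleaner: Bystander: white bottle, 60 mm across, 150 mm tall; origin under its centre. Leave alone.
- marker_cup: Bystander: steel marker cup, 72 mm across, 90 mm tall, pen stubs stand 50 mm above it; origin under its centre. Leave alone.
- gauge_block_case: Bystander: dark wooden case 90 x 120 x 40 mm; origin under its centre. Leave alone.
Mind the look-alikes: they are no part of the job. What is shaped like the board but turquoise is not meant.

How it is judged:
By the outcome, as a careful person would: the job done as asked, in the order asked, and still so for the second after the job is handed in, with the robot touching nothing.
It also fails if it takes over 67 s, if anything falls off the work surface, if the arm or the gripper's body presses on something with over 40 N, if the wrist force passes 120 N, or if a joint passes its speed limit or range.

## Working session

There is one attempt and no reset: what is moved stays moved. The work goes in short steps, Python scripts to look and compute and a tool call to move; the robot and the scene stay as the last step left them, time stands still between calls to the robot, and variables do not carry over. Pictures are saved under pics/ and viewed, and the job is handed in when it is done.

Besides the shell and the picture viewer there is one more tool, called after "Call:" by a JSON object that holds its "name" and its "arguments", one argument or row to a line. drive_tool: Moves the arm, as the interface text tells. Shifts and turns lie within -1 to 1; 1 stands for 0.04 m of shift or 120 degrees of turn. Its arguments: {"type":"object","properties":{"increments":{"type":"array"},"hand":{"type":"number"},"squeeze":{"type":"number"}},"required":["increments"]}

```bash
mkdir -p pics; ls; python3 - <<'E'
from cell import env
import cv2,numpy as np
o=env.get_obs()
for k,v in o.items(): print(k,np.round(v,4))
for n in ["scene","top","wrist"]:
    c=env.read_camera(n); cv2.imwrite(f"pics/{n}0.png",c["frame"][...,::-1])
    print(n,c["fx"],c["fy"],c["cx"],c["cy"],np.round(c["distortion"],4));print(np.round(c["R"],4),np.round(c["t"],4))
E
```

```text
pics
time_s 0.0
qpos [-71.0394  18.4404  -4.013   83.1746   1.2971  78.5402  -3.2586]
joint_velocities [-0.0679 -0.0028  0.055   0.0219 -0.0249  0.0072 -0.0493]
effort [-5.00000e-04 -4.91282e+01 -4.04100e-01 -3.12536e+01 -6.38000e-02
  4.36000e-02  2.00000e-04]
tool_pos [0.2024 0.6171 0.2214]
tool_rot [-175.5573   89.8899 -103.7087]
force [ 1.1128 -0.6531 -0.2574]
wrist_torque [ 0.0136 -0.0453  0.0128]
grip_width 0.0865
scene 467.26375889583613 467.26375889583613 288.62052627908633 207.84193881924546 [-0.0267  0.      0.      0.      0.    ]
[[-0.5572  0.8303 -0.0116]
 [ 0.6945  0.4583 -0.5547]
 [-0.4552 -0.3171 -0.832 ]] [ 0.3229 -0.3087  1.6105]
top 491.15855704884655 491.15855704884655 275.2281645967442 208.94926741198987 [-0.036  0.     0.     0.     0.   ]
[[ 0.0043 -0.9999 -0.0095]
 [-0.9875 -0.0028 -0.1576]
 [ 0.1575  0.0101 -0.9875]] [1.4000e-03 5.6550e-01 1.5795e+00]
wrist 303.29738068386274 303.29738068386274 275.65990874142057 209.11122528488147 [-0.0182  0.      0.      0.      0.    ]
[[ 3.125e-01  9.499e-01 -5.000e-04]
 [ 9.076e-01 -2.984e-01  2.954e-01]
 [ 2.804e-01 -9.280e-02 -9.554e-01]] [-0.649  -0.0348  0.3921]
```

View pics/scene0.png

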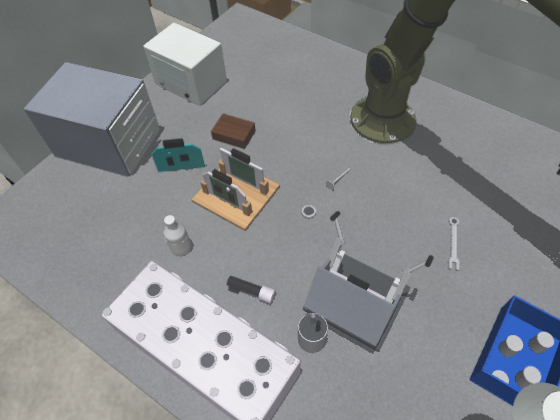

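View pics/top0.png

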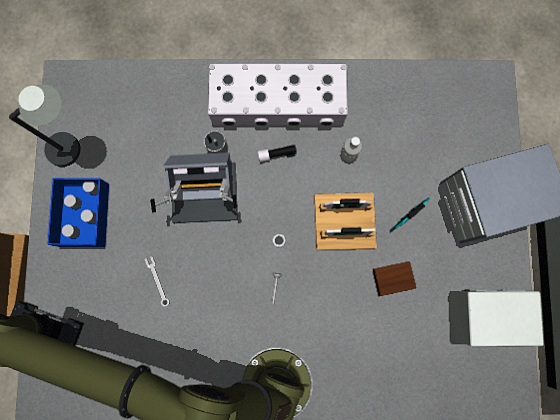

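View pics/wrist0.png

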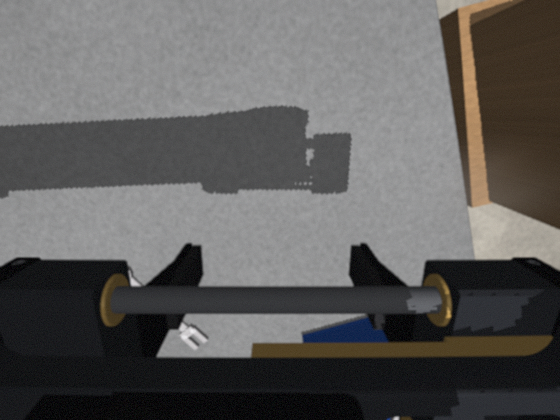

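```bash
python3 - <<'E'
import cv2
t=cv2.imread("pics/top0.png"); s=cv2.imread("pics/scene0.png")
cv2.imwrite("pics/t_hold.png",cv2.resize(t[170:270,300:440],None,fx=5.5,fy=5.5,interpolation=cv2.INTER_CUBIC))
cv2.imwrite("pics/t_rack.png",cv2.resize(t[130:240,130:260],None,fx=5.4,fy=5.4,interpolation=cv2.INTER_CUBIC))
cv2.imwrite("pics/s_hold.png",cv2.resize(s[125:235,145:290],None,fx=5.4,fy=5.4,interpolation=cv2.INTER_CUBIC))
cv2.imwrite("pics/s_rack.png",cv2.resize(s[200:350,290:445],None,fx=4,fy=4,interpolation=cv2.INTER_CUBIC))
E
```

```text
(no output)
```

View pics/t_hold.png

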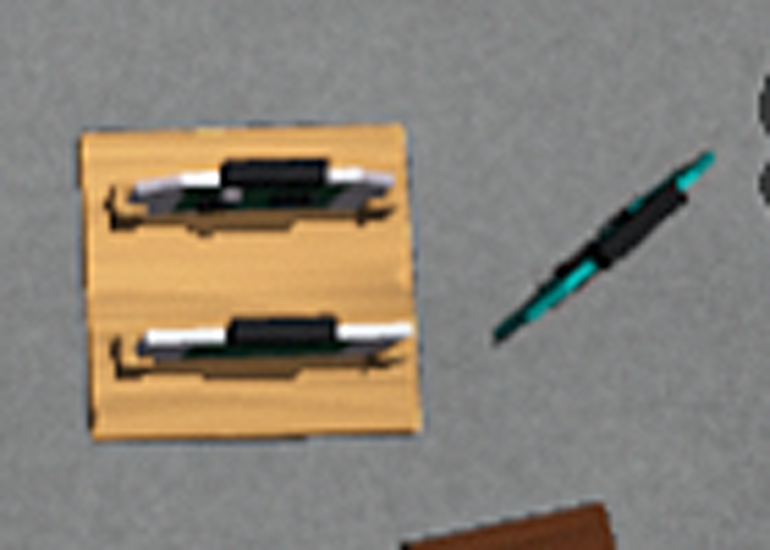

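View pics/t_rack.png

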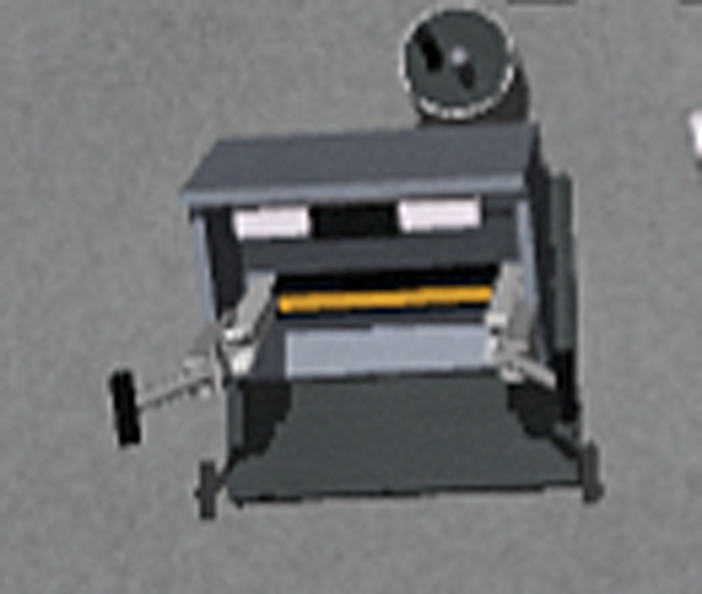

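View pics/s_hold.png

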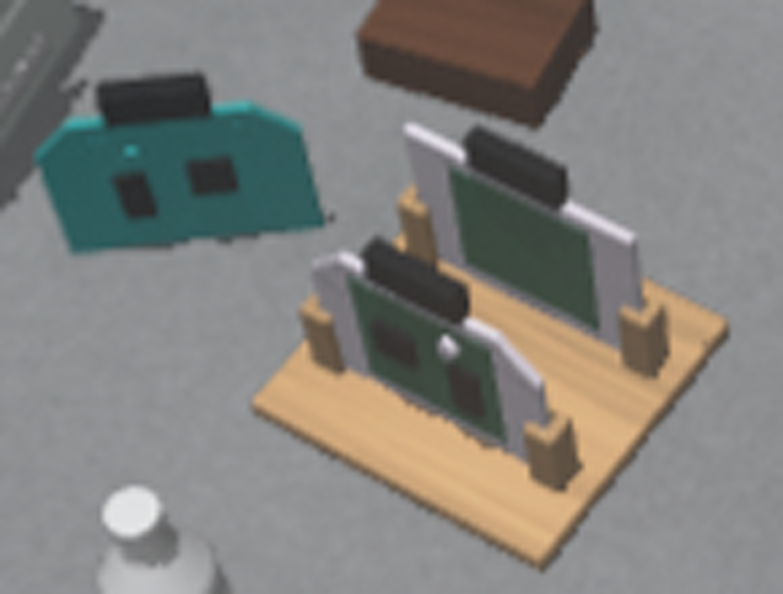

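View pics/s_rack.png

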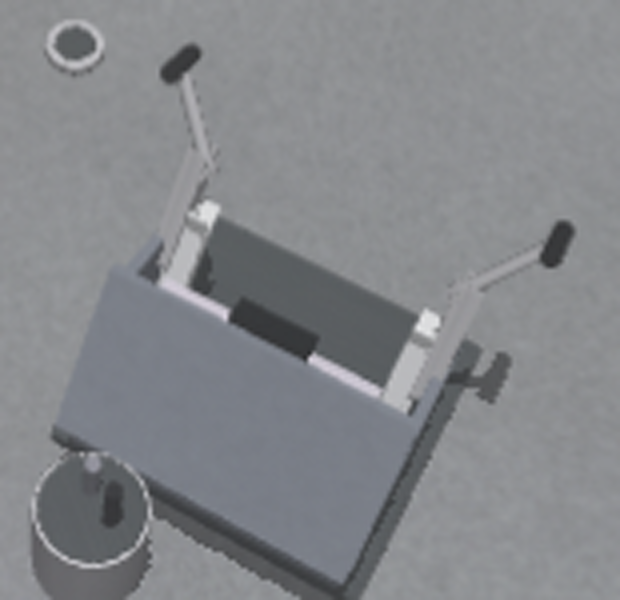

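```bash
cat > h.py <<'E'
import numpy as np, cv2, json
from scipy.spatial.transform import Rotation as Ro
def snap(env,name,tag):
    c=env.read_camera(name); cv2.imwrite(f"pics/{tag}.png",c["frame"][...,::-1])
    o=env.get_obs()
    np.savez(f"pics/{tag}.npz",K=np.array([[c["fx"],0,c["cx"]],[0,c["fy"],c["cy"]],[0,0,1]]),d=np.array(c["distortion"]),R=c["R"],t=c["t"],pos=o["tool_pos"],rot=o["tool_rot"])
    return c
def ld(tag): return dict(np.load(f"pics/{tag}.npz"))
def rays(c,px):
    p=cv2.undistortPoints(np.array(px,float).reshape(-1,1,2),c["K"],c["d"]).reshape(-1,2)
    d=np.c_[p,np.ones(len(p))]@c["R"]; d/=np.linalg.norm(d,axis=1)[:,None]
    return -c["R"].T@c["t"],d
def plane(c,px,z):
    C,d=rays(c,px); return C+d*((z-C[2])/d[:,2])[:,None]
def tri(obs):  # [(cam,px)]
    A=np.zeros((3,3));b=np.zeros(3);L=[]
    for c,p in obs:
        C,d=rays(c,[p]);d=d[0];P=np.eye(3)-np.outer(d,d);A+=P;b+=P@C;L.append((C,P))
    X=np.linalg.solve(A,b); return X,[np.linalg.norm(P@(X-C))*1000 for C,P in L]
def proj(c,X):
    return cv2.projectPoints(np.array(X,float).reshape(-1,1,3),cv2.Rodrigues(c["R"])[0],c["t"],c["K"],c["d"])[0].reshape(-1,2)
def Rt(rot): return Ro.from_euler("xyz",rot,degrees=True).as_matrix()
E
python3 - <<'E'
from cell import env
from h import *
for n in ["scene","top","wrist"]: snap(env,n,n+"1")
o=env.get_obs(); print(np.round(Rt(o["tool_rot"]),3))
w=ld("wrist1"); print("wristcam in tool", Rt(w["rot"]).T@(-w["R"].T@w["t"]-w["pos"]), np.round(w["R"]@Rt(w["rot"]),3))
c=ld("top1"); im=cv2.imread("pics/top1.png")
# holder wood mask
hsv=cv2.cvtColor(im,cv2.COLOR_BGR2HSV); m=cv2.inRange(hsv,(10,70,100),(25,255,255)); m[:, :290]=0; m[:,400:]=0; m[:180]=0;m[260:]=0
m=cv2.morphologyEx(m,cv2.MORPH_CLOSE,np.ones((15,15)))
ct=max(cv2.findContours(m,0,2)[0],key=cv2.contourArea)
r=cv2.minAreaRect(ct); bx=cv2.boxPoints(r); print(r); X=plane(c,bx,.015); print(np.round(X,4)); print(X.mean(0),[np.linalg.norm(X[i]-X[i-1]) for i in range(4)])
# black bars
g=im.max(2)
m=((g<50)*255).astype(np.uint8)
n,l,s,ce=cv2.connectedComponentsWithStats(m)
for i in range(1,n):
    if s[i,4]>25 and 300<ce[i][0]<440 and 170<ce[i][1]<270: print(s[i],ce[i])
E
```

```text
[[-0.    -0.95   0.312]
 [-0.001  0.312  0.95 ]
 [-1.    -0.    -0.001]]
wristcam in tool [-0.16281174  0.08190159 -0.00047012] [[-0.001 -0.001  1.   ]
 [-0.295 -0.955 -0.001]
 [ 0.955 -0.295  0.001]]
((344.93206787109375, 220.93772888183594), (56.685577392578125, 60.24742889404297), 87.51044464111328)
[[ 0.6221 -0.1259  0.015 ]
 [ 0.6317 -0.3298  0.015 ]
 [ 0.4399 -0.3329  0.015 ]
 [ 0.4306 -0.1326  0.015 ]]
[ 0.53108492 -0.23029122  0.015     ] [np.float64(0.19157602539356844), np.float64(0.20415426252661645), np.float64(0.19182882839489757), np.float64(0.2004860351976455)]
[332 199  31  10 198] [347.84848485 203.54040404]
[396 201  29  25 128] [413.046875  211.6796875]
[333 228  32   7 154] [349.49350649 231.23376623]
```

```bash
python3 - <<'E'
from h import *
t=ld("top1");s=ld("scene1")
tp=lambda x,y:(130+x/5.4-.4,130+y/5.4-.4); sp=lambda x,y:(290+x/4-.4,200+y/4-.4)
print("Lbar",tri([(t,tp(123,408)),(s,sp(557,244))]))
print("Rbar",tri([(t,tp(565,392)),(s,sp(181,63))]))
print("Lguide top",tri([(t,tp(240,345)),(s,sp(428,324))]))
# bar board top
hp=lambda x,y:(300+x/5.5-.4,170+y/5.5-.4); hs=lambda x,y:(145+x/5.4-.4,125+y/5.4-.4)
for z in (.15,): print("bar top quad",plane(t,[hp(221,160),hp(328,160),hp(328,183),hp(221,187)],z))
E
```

```text
Lbar (array([0.54837839, 0.36721431, 0.2164237 ]), [np.float64(0.5151884928791092), np.float64(0.5151884928791467)])
Rbar (array([0.55853039, 0.12410117, 0.21249668]), [np.float64(0.5376452094292901), np.float64(0.5376452094292029)])
Lguide top (array([0.5970039 , 0.32198806, 0.14343732]), [np.float64(2.700190748268523), np.float64(2.7001907482683962)])
bar top quad [[ 0.58149508 -0.19754953  0.15      ]
 [ 0.58166611 -0.2578485   0.15      ]
 [ 0.56851645 -0.25754861  0.15      ]
 [ 0.56606327 -0.19729469  0.15      ]]
```

Call:
{"name": "drive_tool", "arguments": {
  "increments": [
    [[-0.5, 0, 0], [0.065, 0, 0]],
    [[-0.5, 0, 0], [0.065, 0, 0]],
    [[-0.5, 0, 0], [0.065, 0, 0]],
    [[-0.5, 0, 0], [0.065, 0, 0]],
    [[-0.5, 0, 0], [0.065, 0, 0]],
    [[-0.5, 0, 0], [0.065, 0, 0]],
    [[-0.5, 0, 0], [0.065, 0, 0]],
    [[-0.5, 0, 0], [0.065, 0, 0]],
    [[-0.5, 0, 0], [0.065, 0, 0]]
  ],
  "hand": 1
}}

```text
time_s: 1.2
tool_pos: [0.2024, 0.6175, 0.4034]
tool_rot: [-44.0, 90.0, -42.6]
force: [0.4, -0.0, -0.3]
grip_width: 0.0871
```

Call:
{"name": "drive_tool", "arguments": {
  "increments": [
    [[0, -0.85, 0.85], [0, 0, 0]],
    [[0, -0.85, 0.85], [0, 0, 0]],
    [[0, -0.85, 0.85], [0, 0, 0]],
    [[0, -0.85, 0.85], [0, 0, 0]],
    [[0, -0.85, 0.85], [0, 0, 0]],
    [[0, -0.85, 0.85], [0, 0, 0]],
    [[0, -0.85, 0.85], [0, 0, 0]],
    [[0, -0.85, 0.85], [0, 0, 0]],
    [[0, -0.85, 0.85], [0, 0, 0]],
    [[0, -0.85, 0.85], [0, 0, 0]]
  ]
}}

```text
time_s: 2.2
tool_pos: [0.5532, 0.2861, 0.4029]
tool_rot: [52.5, 90.0, 54.1]
force: [0.9, 0.0, -0.2]
grip_width: 0.0871
```

```bash
python3 - <<'E'
from cell import env
from h import *
o=env.get_obs();print(o["time_s"],np.round(o["qpos"],1),o["tool_pos"],o["tool_rot"],o["force"]);print(np.round(Rt(o["tool_rot"]),3))
snap(env,"wrist","w2")
E
```

```text
2.2 [-46.4  14.3  21.8  69.   -5.3  97.6 -24.3] [0.55321387 0.28613713 0.40285391] [52.47110476 89.95787853 54.14428079] [ 0.92445195  0.01203117 -0.20495679]
[[ 0.    -0.029  1.   ]
 [ 0.001  1.     0.029]
 [-1.     0.001  0.   ]]
```

View pics/w2.png

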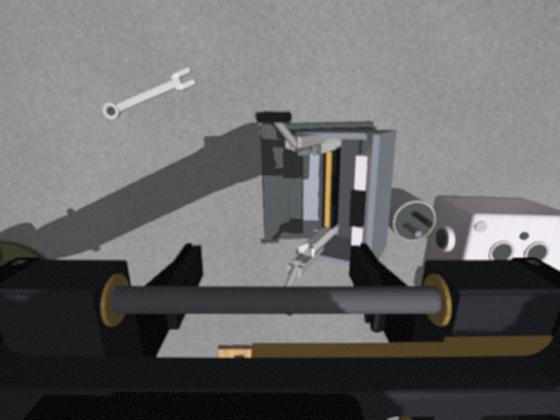

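Call:
{"name": "drive_tool", "arguments": {
  "increments": [
    [[0.7, -0.5, -0.15], [0, 0, 0]],
    [[0.7, -0.5, -0.15], [0, 0, 0]],
    [[0.7, -0.5, -0.15], [0, 0, 0]],
    [[0.7, -0.5, -0.15], [0, 0, 0]],
    [[0.6, -0.5, -0.15], [0, 0, 0]],
    [[0, 0, 0], [0, -0.0625, 0]],
    [[0, 0, 0], [0, -0.0625, 0]],
    [[0, 0, 0], [0, -0.0625, 0]],
    [[0, 0, 0], [0, -0.0625, 0]],
    [[0, 0, 0], [0, 0, 0]]
  ]
}}

```text
time_s: 3.25
tool_pos: [0.52, 0.1865, 0.2624]
tool_rot: [-0.3, 60.3, 1.6]
force: [-0.8, -0.9, -0.5]
grip_width: 0.0871
```

```bash
python3 - <<'E'
from cell import env
from h import *
o=env.get_obs();print(o["time_s"],np.round(o["qpos"],1),o["tool_pos"],o["tool_rot"],o["force"]);print(np.round(Rt(o["tool_rot"]),3))
snap(env,"wrist","w3")
E
```

```text
3.25 [-47.6 -15.6  12.9 118.4  23.9  53.4 -42.9] [0.5199641  0.18648912 0.26244549] [-0.31916755 60.27293284  1.62061513] [-0.82704318 -0.92229506 -0.49728786]
[[ 0.496 -0.033  0.868]
 [ 0.014  0.999  0.03 ]
 [-0.868 -0.003  0.496]]
```

View pics/w3.png

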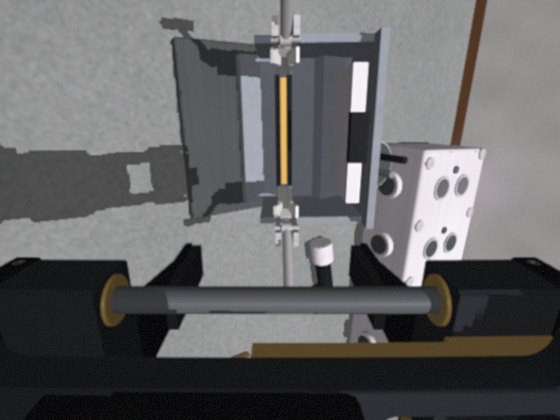

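```bash
python3 - <<'E'
import cv2
t=cv2.imread("pics/w3.png")
cv2.imwrite("pics/w3a.png",cv2.resize(t[0:90,230:340],None,fx=6,fy=6,interpolation=cv2.INTER_CUBIC))
cv2.imwrite("pics/w3b.png",cv2.resize(t[160:260,230:340],None,fx=6,fy=6,interpolation=cv2.INTER_CUBIC))
E
```

```text
(no output)
```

View pics/w3a.png

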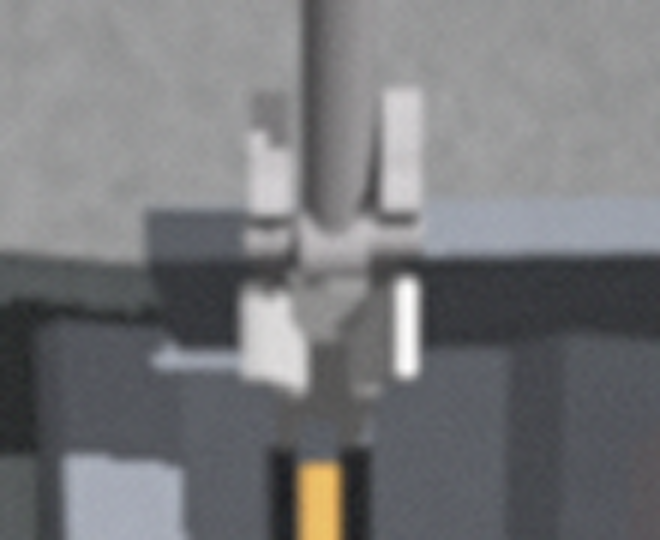

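View pics/w3b.png

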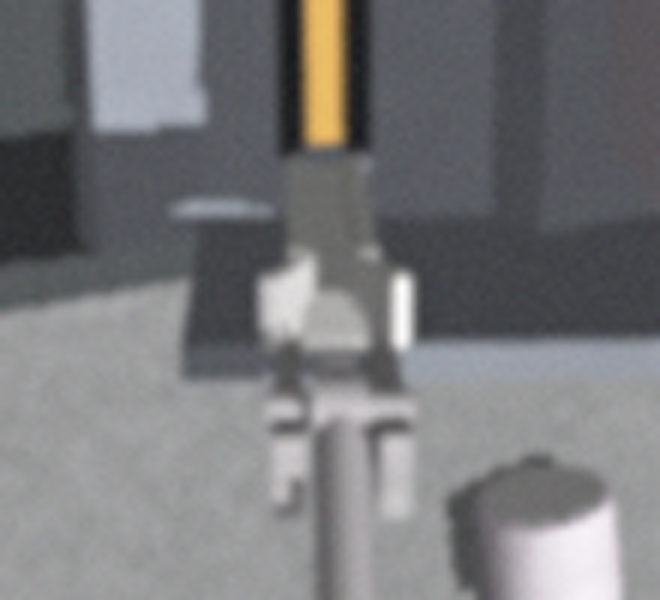

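```bash
cat > fit.py <<'E'
from h import *
from scipy.optimize import least_squares
def strip(tag,roi):
    im=cv2.imread(f"pics/{tag}.png");hsv=cv2.cvtColor(im,cv2.COLOR_BGR2HSV)
    m=cv2.inRange(hsv,(12,130,110),(30,255,255)); M=np.zeros_like(m);x0,y0,x1,y1=roi;M[y0:y1,x0:x1]=m[y0:y1,x0:x1]
    ys,xs=np.nonzero(M);P=np.c_[xs,ys].astype(float);c=P.mean(0);u=np.linalg.svd(P-c,full_matrices=False)[2][0]
    s=(P-c)@u;return c,[c+u*(s.min()-.3),c+u*(s.max()+.3)]
def cageR(yaw,tilt=np.radians(30)): return Ro.from_euler("z",yaw).as_matrix()@np.array([[np.cos(tilt),0,-np.sin(tilt)],[0,1,0],[np.sin(tilt),0,np.cos(tilt)]])
if __name__=="__main__":
    S={}
    for tag,roi in (("w3",(270,60,300,200)),("w2",(315,140,340,240)),("top1",(170,170,235,200))):
        c,e=strip(tag,roi);print(tag,c,e);S[tag]=e
    tp=lambda x,y:(130+x/5.4-.4,130+y/5.4-.4); sp=lambda x,y:(290+x/4-.4,200+y/4-.4)
    up=lambda e:sorted(e,key=lambda p:p[1])   # w: left end (+y) at top
    lf=lambda e:sorted(e,key=lambda p:p[0])
    C={k:ld(k) for k in("w3","w2","top1","scene1")}
    obs=[("w3",(285.1,41.3),"pl",1),("w3",(286.4,224.6),"pr",1)]
    for t in("w3","w2"): e=up(S[t]);obs+=[(t,e[0],"sl",1),(t,e[1],"sr",1)]
    e=lf(S["top1"]);obs+=[("top1",e[0],"sl",1),("top1",e[1],"sr",1)]
    obs+=[("top1",tp(123,408),"bl",1),("scene1",sp(557,244),"bl",1),("w2",(273,117),"bl",1),("scene1",sp(181,63),"br",1)]
    def pts(p):
        o=p[:3];R=cageR(p[3]);hs,a,b=p[4:]
        d=dict(pl=(0,.083,.1204),pr=(0,-.083,.1204),sl=(0,hs,.005),sr=(0,-hs,.005),bl=(0,.083+.07*np.cos(a),.1204+.07*np.sin(a)),br=(0,-.083-.07*np.cos(b),.1204+.07*np.sin(b)))
        return {k:o+R@np.array(v) for k,v in d.items()}
    def f(p):
        P=pts(p);return np.concatenate([(proj(C[t],P[k])[0]-px)*w*(C[t]["K"][0,0]/300)**0 for t,px,k,w in obs])
    r=least_squares(f,[.6425,.2457,.06,.03,.06,1,1],loss="soft_l1")
    p=r.x;print(np.round(p[:3],4),"yaw",np.degrees(p[3]),"hs",p[4],"lever deg",np.degrees(p[5:]),"joint",np.radians(65)-p[5:])
    for (t,px,k,w),e in zip(obs,f(p).reshape(-1,2)):print(t,k,np.round(e,1))
    np.save("cage.npy",p)
E
python3 fit.py
```

```text
w3 [283.53466872 130.1633282 ] [array([283.23299447,  77.68715804]), array([283.83446286, 182.31245417])]
w2 [327.62557078 188.6826484 ] [array([328.75813991, 151.63133164]), array([326.50392302, 225.37667899])]
top1 [201.2972973 184.7027027] [array([220.33816668, 183.78251089]), array([181.63455064, 185.6529481 ])]
[0.6446 0.2503 0.0599] yaw 3.1594685203455377 hs 0.06449892301719573 lever deg [57.06020171 58.70899781] joint [0.13857562 0.1097987 ]
w3 pl [-0.3 -1.5]
w3 pr [0.1 2.3]
w3 sl [-0.5  0.5]
w3 sr [0.1 0.2]
w2 sl [-0.2 -0.4]
w2 sr [ 0.3 -0.1]
top1 sl [-0.6  0.3]
top1 sr [-0.3  0.1]
top1 bl [0.3 0.1]
scene1 bl [-0.8  0.1]
w2 bl [ 0.9 -0.1]
scene1 br [0.  0.4]
```

Call:
{"name": "drive_tool", "arguments": {
  "increments": [
    [[0, -0.8, 0], [0, 0.0625, 0]],
    [[0, -0.8, 0], [0, 0.0625, 0]],
    [[0, -0.8, 0], [0, 0.0625, 0]],
    [[0, -0.8, 0], [0, 0.0625, 0]],
    [[-0.15, -0.98, 0.15], [0, 0, 0]],
    [[-0.15, -0.98, 0.15], [0, 0, 0]],
    [[-0.15, -0.98, 0.15], [0, 0, 0]],
    [[-0.15, -0.98, 0.15], [0, 0, 0]],
    [[-0.15, -0.98, 0.15], [0, 0, 0]],
    [[-0.15, -0.98, 0.15], [0, 0, 0]]
  ]
}}

```text
time_s: 4.3
tool_pos: [0.574, -0.1774, 0.305]
tool_rot: [-26.6, 89.8, -24.8]
force: [0.7, 0.3, -0.1]
grip_width: 0.087
```

Call:
{"name": "drive_tool", "arguments": {
  "increments": [
    [[-0.15, -0.98, 0.15], [0, 0, 0]],
    [[0, -0.3, 0], [0, 0, 0]],
    [[0, 0, 0], [0, 0, 0]]
  ]
}}

```text
time_s: 4.6
tool_pos: [0.5798, -0.2295, 0.3097]
tool_rot: [-79.7, 89.8, -78.2]
force: [-0.4, 0.1, -0.6]
grip_width: 0.0869
```

```bash
python3 - <<'E'
from cell import env
from h import *
o=env.get_obs();print(o["time_s"],np.round(o["qpos"],1),o["tool_pos"],o["tool_rot"],o["force"]);print(np.round(Rt(o["tool_rot"]),3))
snap(env,"wrist","w4")
im=cv2.imread("pics/w4.png"); cv2.imwrite("pics/w4c.png",cv2.resize(im[50:300,180:400],None,fx=2.4,fy=2.4,interpolation=cv2.INTER_CUBIC))
E
```

```text
4.6 [-18.6  17.2  48.4  80.7 -12.7  87.6  30.4] [ 0.57975332 -0.22951709  0.30968409] [-79.68351095  89.82773805 -78.2475453 ] [-0.39253506  0.14618418 -0.62477769]
[[ 0.001 -0.025  1.   ]
 [-0.003  1.     0.025]
 [-1.    -0.003  0.001]]
```

View pics/w4c.png

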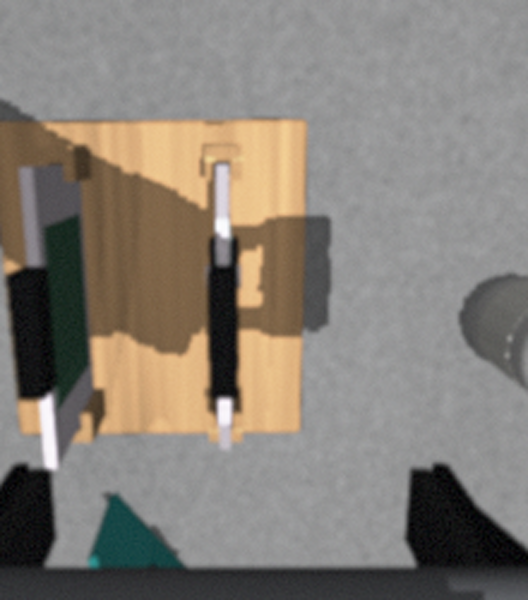

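```bash
python3 - <<'E'
from h import *
c=ld("w4");cr=lambda x,y:(180+x/2.4-.3,50+y/2.4-.3)
X=plane(c,[cr(210,238),cr(238,238),cr(239,398),cr(210,398)],.15);print(np.round(X,4),X.mean(0));e=(X[0]+X[1]-X[2]-X[3]);print(np.degrees(np.arctan2(-e[0],e[1])))
print(plane(c,[cr(222,163),cr(224,448)],.1))
E
```

```text
[[ 0.5692 -0.1822  0.15  ]
 [ 0.5815 -0.1819  0.15  ]
 [ 0.584  -0.2557  0.15  ]
 [ 0.5704 -0.256   0.15  ]] [ 0.57627729 -0.21895669  0.15      ]
1.4123542791115549
[[ 0.57332476 -0.15109062  0.1       ]
 [ 0.57754156 -0.30163666  0.1       ]]
```

```bash
python3 - <<'E'
from h import *
c=ld("w4");cr=lambda x,y:(180+x/2.4-.3,50+y/2.4-.3)
X=plane(c,[cr(210,266),cr(238,266),cr(239,398),cr(210,398)],.15);print(np.round(X,4),X.mean(0))
E
```

```text
[[ 0.5694 -0.1945  0.15  ]
 [ 0.5818 -0.1942  0.15  ]
 [ 0.584  -0.2557  0.15  ]
 [ 0.5704 -0.256   0.15  ]] [ 0.57640877 -0.2250674   0.15      ]
```

Call:
{"name": "drive_tool", "arguments": {
  "increments": [
    [[0.8, 0.08, -0.1], [-0.0035, 0, 0]],
    [[0.9, 0, 0], [0, 0, 0]],
    [[0.9, 0, 0], [0, 0, 0]],
    [[0.9, 0, 0], [0, 0, 0]],
    [[0.75, 0, 0], [0, 0, 0]],
    [[0, 0, 0], [0, 0, 0]],
    [[0, 0, 0], [0, 0, 0]]
  ]
}}

```text
time_s: 5.35
tool_pos: [0.5759, -0.2213, 0.1393]
tool_rot: [72.1, 90.0, 74.4]
force: [0.3, -0.6, -0.0]
grip_width: 0.087
```

```bash
python3 - <<'E'
from cell import env
from h import *
o=env.get_obs();print(o["time_s"],np.round(o["qpos"],1),o["tool_pos"],o["tool_rot"],o["force"]);print(np.round(Rt(o["tool_rot"]),3))
snap(env,"wrist","w5")
E
```

```text
5.35 [-18.   21.8  45.7  95.6 -16.5  69.6  33.7] [ 0.57587956 -0.22130032  0.13926072] [72.13632275 89.95409098 74.37060913] [ 0.32224852 -0.60274647 -0.01923269]
[[ 0.    -0.039  0.999]
 [ 0.001  0.999  0.039]
 [-1.     0.001  0.   ]]
```

View pics/w5.png

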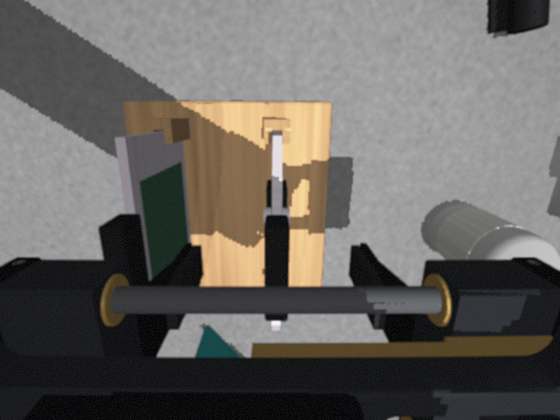

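Call:
{"name": "drive_tool", "arguments": {
  "increments": [
    [[0.15, -0.06, 0], [0, 0, 0]],
    [[0.15, -0.06, 0], [0, 0, 0]],
    [[0, 0, 0], [0, 0, 0]]
  ]
}}

```text
time_s: 5.7
tool_pos: [0.5748, -0.2284, 0.1264]
tool_rot: [172.3, 90.0, 174.4]
force: [-0.1, 0.9, -0.1]
grip_width: 0.0868
```

Call:
{"name": "drive_tool", "arguments": {
  "increments": [
    [[0, 0, 0], [0, 0, 0]],
    [[0, 0, 0], [0, 0, 0]],
    [[0, 0, 0], [0, 0, 0]],
    [[0, 0, 0], [0, 0, 0]],
    [[0, 0, 0], [0, 0, 0]],
    [[0, 0, 0], [0, 0, 0]],
    [[0, 0, 0], [0, 0, 0]],
    [[0, 0, 0], [0, 0, 0]]
  ],
  "hand": -1,
  "squeeze": 40
}}

```text
time_s: 6.5
tool_pos: [0.5751, -0.2279, 0.1265]
tool_rot: [62.0, 90.0, 64.0]
force: [-0.5, -0.2, 0.2]
grip_width: 0.0307
```

```bash
python3 - <<'E'
from cell import env
from h import *
o=env.get_obs();print(o["time_s"],np.round(o["qpos"],1),o["tool_pos"],o["tool_rot"],o["force"],o["wrist_torque"],o["grip_width"]);print(np.round(Rt(o["tool_rot"]),3))
E
```

```text
6.5 [-17.1  22.8  45.5  96.1 -17.3  68.4  34.6] [ 0.57505868 -0.22793438  0.12654562] [61.96750249 89.99583878 64.03863879] [-0.50466125 -0.18636065  0.1844244 ] [-0.1058945   0.10717312 -0.04139857] 0.030688810069370104
[[ 0.    -0.036  0.999]
 [ 0.     0.999  0.036]
 [-1.     0.     0.   ]]
```

Fingers still closing; wait a little more.

Call:
{"name": "drive_tool", "arguments": {
  "increments": [
    [[0, 0, 0], [0, 0, 0]],
    [[0, 0, 0], [0, 0, 0]],
    [[0, 0, 0], [0, 0, 0]],
    [[0, 0, 0], [0, 0, 0]],
    [[0, 0, 0], [0, 0, 0]]
  ]
}}

```text
time_s: 7.0
tool_pos: [0.5752, -0.2279, 0.1266]
tool_rot: [3.8, 90.0, 5.9]
force: [0.4, 0.1, 0.3]
grip_width: 0.0142
```

Call:
{"name": "drive_tool", "arguments": {
  "increments": [
    [[-0.3, 0, 0], [0, 0, 0]],
    [[-0.5, 0, 0], [0, 0, 0]],
    [[-0.5, 0, 0], [0, 0, 0]]
  ]
}}

```text
time_s: 7.3
tool_pos: [0.5748, -0.2276, 0.1792]
tool_rot: [164.5, 89.9, 166.6]
force: [0.1, 1.0, -1.9]
grip_width: 0.014
```

Call:
{"name": "drive_tool", "arguments": {
  "increments": [
    [[-0.6, 0, 0], [0, 0, 0]],
    [[-0.8, 0, 0], [0, 0, 0]],
    [[-0.8, 0, 0], [0, 0, 0]],
    [[-0.8, 0, 0], [0, 0, 0]],
    [[0, 0, 0], [0, 0, 0]],
    [[0, 0, 0], [0, 0, 0]]
  ]
}}

```text
time_s: 7.9
tool_pos: [0.5747, -0.2282, 0.2989]
tool_rot: [29.2, 90.0, 31.3]
force: [0.3, 0.2, -3.4]
grip_width: 0.0138
```

```bash
python3 - <<'E'
from cell import env
from h import *
o=env.get_obs();print(o["time_s"],np.round(o["qpos"],1),o["tool_pos"],o["tool_rot"],o["force"],o["wrist_torque"],o["grip_width"]);print(np.round(Rt(o["tool_rot"]),3))
snap(env,"wrist","w6");snap(env,"scene","s6")
E
```

```text
7.9 [-18.9  16.6  48.2  82.5 -12.3  86.4  30.9] [ 0.57466987 -0.22821921  0.29885566] [29.21448798 89.98812066 31.26327924] [ 0.26112768  0.2373251  -3.35306468] [-0.12403274  0.09120654 -0.00618081] 0.013818528152669554
[[ 0.    -0.036  0.999]
 [ 0.     0.999  0.036]
 [-1.     0.     0.   ]]
```

View pics/w6.png

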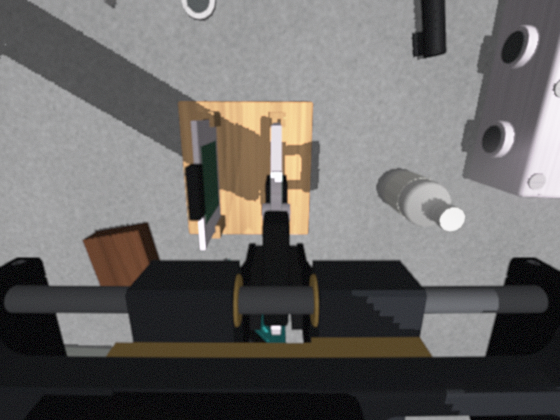

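View pics/s6.png

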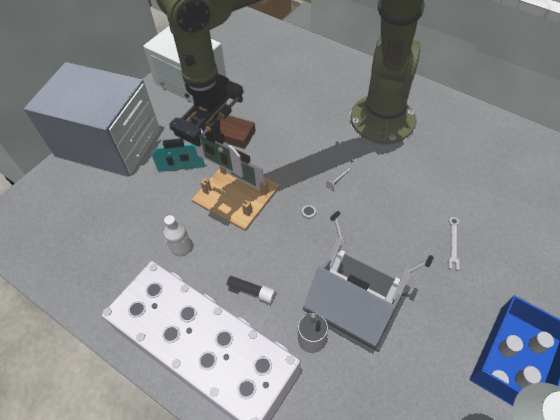

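```bash
python3 - <<'E'
from h import *
im=cv2.imread("pics/w6.png");cv2.imwrite("pics/w6c.png",cv2.resize(im[90:240,230:330],None,fx=4,fy=4,interpolation=cv2.INTER_CUBIC))
E
```

```text
(no output)
```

View pics/w6c.png

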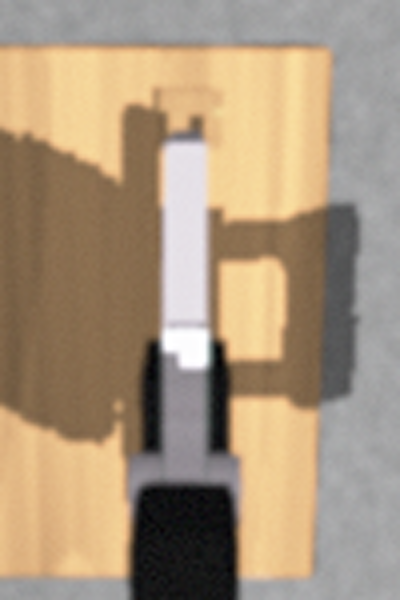

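```bash
python3 - <<'E'
from h import *
c=ld("w6");R=Rt(c["rot"])
for px,bz in (((276.0,124.2),.086),((276.0,170.5),.110)):
    for tb in (.110,.1115,.113):
        C,d=rays(c,[px]);C=R.T@(C-c["pos"]);d=R.T@d[0]
        x=tb-bz; s=(x-C[0])/d[0];print(bz,tb,np.round((C+d*s)*1000,1))
E
```

```text
0.086 0.11 [24.  75.9  0.2]
0.086 0.1115 [25.5 75.9  0.2]
0.086 0.113 [27.  75.9  0.2]
0.11 0.11 [ 0.  52.2  0.1]
0.11 0.1115 [ 1.5 51.9  0.1]
0.11 0.113 [ 3.  51.7  0.1]
```

```bash
cat > tgt.py <<'E'
from h import *
from fit import cageR
p=np.load("cage.npy");o=p[:3];Rc=cageR(p[3])
# tool axes in cage: x=-z, y=y, z=x
T=Rc@np.array([[0,0,1],[0,1,0],[-1,0,0]]).astype(float)
def delta(obs,cage_pt):
    """tool-frame shift (scaled units total) and rotvec total from measured pose to target"""
    R=Rt(obs["tool_rot"]);tgt=o+Rc@np.array(cage_pt)
    s=R.T@(tgt-obs["tool_pos"]); rv=Ro.from_matrix(R.T@T).as_rotvec(degrees=True)
    return tgt,s/.04,rv,rv/120
def incage(obs): return Rc.T@(np.array(obs["tool_pos"])-o)
E
python3 - <<'E'
from cell import env
from tgt import *
ob=env.get_obs()
for z in (.2295,): print(delta(ob,(0,-.0009,z)))
E
```

```text
(array([0.53009454, 0.24303074, 0.25868131]), array([ 0.97163299, 11.79315942, -0.67291846]), array([ -1.08380862, -30.16198006,   0.21881396]), array([-0.00903174, -0.25134983,  0.00182345]))
```

Call:
{"name": "drive_tool", "arguments": {
  "increments": [
    [[-0.8, 0.5, -0.05], [0, 0, 0]],
    [[-0.8, 0.7, -0.05], [0, 0, 0]],
    [[-0.8, 0.7, -0.05], [0, 0, 0]],
    [[0, 0.96, -0.07], [0, 0, 0]],
    [[0, 0.96, -0.07], [0, 0, 0]],
    [[0, 0.96, -0.07], [0, 0, 0]],
    [[0, 0.96, -0.07], [0, 0, 0]],
    [[0, 0.96, -0.07], [0, 0, 0]],
    [[0, 0.96, -0.07], [0, 0, 0]],
    [[0, 0.96, -0.07], [0, 0, 0]]
  ]
}}

```text
time_s: 9.0
tool_pos: [0.5359, 0.1172, 0.3929]
tool_rot: [-163.7, 89.8, -161.6]
force: [0.3, -0.7, -2.2]
grip_width: 0.0135
```

Call:
{"name": "drive_tool", "arguments": {
  "increments": [
    [[0, 0.95, 0], [0, 0, 0]],
    [[0, 0.95, 0], [0, 0, 0]],
    [[0, 0.9, 0], [0, 0, 0]],
    [[0, 0.3, 0], [-0.009, 0, 0]],
    [[0, 0, 0], [0, 0, 0]]
  ]
}}

```text
time_s: 9.5
tool_pos: [0.5313, 0.2422, 0.3922]
tool_rot: [-151.3, 89.8, -147.9]
force: [0.3, -0.6, -3.7]
grip_width: 0.0138
```

```bash
python3 - <<'E'
from cell import env
from tgt import *
ob=env.get_obs()
print(ob["time_s"],np.round(ob["qpos"],1),ob["tool_pos"],ob["force"],ob["grip_width"])
for z in (.2295,): print(delta(ob,(0,-.0009,z)))
E
```

```text
9.5 [-53.1   9.5  30.7  76.3  -4.8  95.7 -19.7] [0.53126211 0.24215747 0.39217162] [ 0.28565809 -0.61863757 -3.74901087] 0.013808446499591974
(array([0.53009454, 0.24303074, 0.25868131]), array([ 3.33728342,  0.03021484, -0.01562675]), array([  0.30082615, -30.20912974,   0.03991132]), array([ 0.00250688, -0.25174275,  0.00033259]))
```

Call:
{"name": "drive_tool", "arguments": {
  "increments": [
    [[0.53, 0, -0.08], [0, 0, 0]],
    [[0.53, 0, -0.08], [0, 0, 0]],
    [[0.53, 0, -0.08], [0, 0, 0]],
    [[0.53, 0, -0.08], [0, 0, 0]],
    [[0.53, 0, -0.08], [0, 0, 0]],
    [[0, 0, 0], [0, -0.05, 0]],
    [[0, 0, 0], [0, -0.05, 0]],
    [[0, 0, 0], [0, -0.05, 0]],
    [[0, 0, 0], [0, -0.05, 0]],
    [[0, 0, 0], [0, -0.05, 0]]
  ]
}}

```text
time_s: 10.5
tool_pos: [0.5167, 0.2358, 0.2881]
tool_rot: [0.0, 59.8, 3.0]
force: [0.3, 0.0, -2.8]
grip_width: 0.0138
```

Call:
{"name": "drive_tool", "arguments": {
  "increments": [
    [[0, 0, 0], [0, 0, 0]],
    [[0, 0, 0], [0, 0, 0]]
  ]
}}

```text
time_s: 10.7
tool_pos: [0.5166, 0.2366, 0.2882]
tool_rot: [-0.0, 60.2, 3.0]
force: [-0.0, 0.6, -2.7]
grip_width: 0.0137
```

```bash
python3 - <<'E'
from cell import env
from tgt import *
ob=env.get_obs()
print(ob["time_s"],np.round(ob["qpos"],1),ob["tool_pos"],ob["force"],ob["grip_width"])
for z in (.2295,): print(delta(ob,(0,-.0009,z)),incage(ob))
snap(env,"wrist","w7");snap(env,"top","t7");snap(env,"scene","s7")
E
```

```text
10.7 [-59.7 -14.2  18.4 114.1  26.6  57.6 -48. ] [0.51659561 0.23663856 0.28815502] [-0.02668938  0.61718724 -2.65379365] 0.013728720743832086
(array([0.53009454, 0.24303074, 0.25868131]), array([ 0.810987  ,  0.14202055, -0.06703209]), array([-0.11101647, -0.15680511,  0.08412107]), array([-0.00092514, -0.00130671,  0.00070101])) [ 0.0027591  -0.00653846  0.26194034]
```

View pics/w7.png

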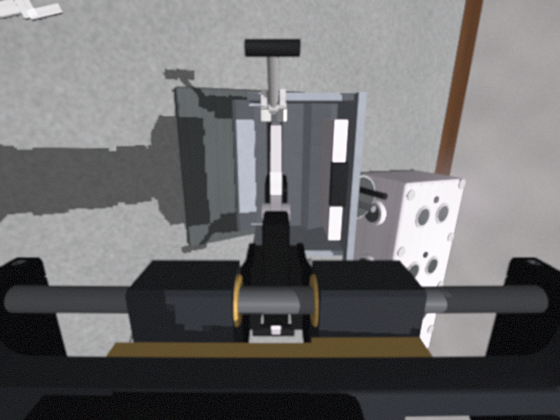

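```bash
python3 - <<'E'
from tgt import *
c=ld("w7");im=cv2.imread("pics/w7.png")
P=dict(pl=(0,.083,.1204),bl=(0,.083+.07*np.cos(p[5]),.1204+.07*np.sin(p[5])),ml=(0,.075,.093),ml1=(.00425,.075,.078),ml2=(-.00425,.075,.078))
big=cv2.resize(im[20:220,210:340],None,fx=3,fy=3,interpolation=cv2.INTER_CUBIC)
for k,v in P.items():
    q=proj(c,o+Rc@np.array(v))[0];print(k,q);cv2.circle(big,(int((q[0]-210+.3)*3),int((q[1]-20+.3)*3)),2,(0,0,255),-1)
cv2.imwrite("pics/w7c.png",big)
hs=im[:75,235:310].max(2)<50; ys,xs=np.nonzero(hs);print("bar",xs.mean()+235,ys.mean(),xs.min()+235,xs.max()+235)
E
```

```text
pl [273.01012402 106.26283782]
bl [271.80132055  49.468599  ]
ml [273.34948195 115.02451213]
ml1 [277.37306294 115.01143113]
ml2 [269.60454463 115.04041062]
bar 272.1438763376932 47.51010701545779 246 298
```

View pics/w7c.png

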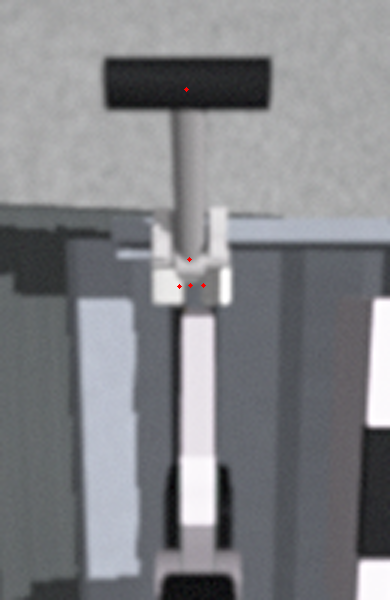

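```bash
python3 - <<'E'
import cv2
t=cv2.imread("pics/t7.png");s=cv2.imread("pics/s7.png")
a=cv2.resize(s[180:350,270:445],None,fx=3.4,fy=3.4,interpolation=cv2.INTER_CUBIC)
cv2.imwrite("pics/s7c.png",a)
E
```

```text
(no output)
```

View pics/s7c.png

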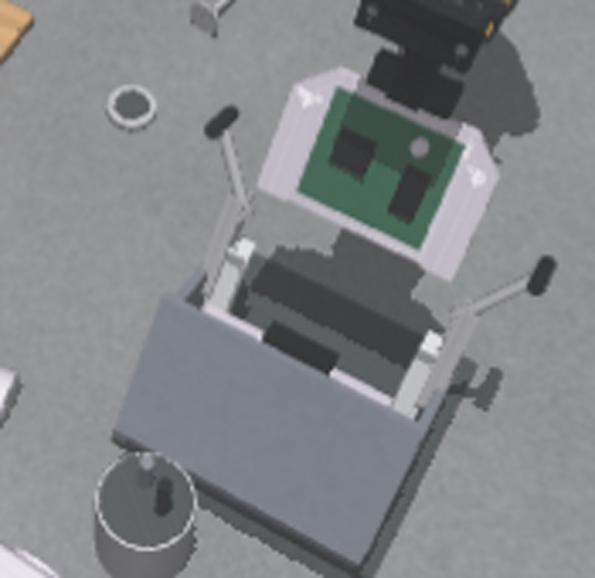

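Call:
{"name": "drive_tool", "arguments": {
  "increments": [
    [[0.4, 0.07, -0.03], [-0.001, -0.0015, 0.0005]],
    [[0.4, 0.07, -0.025], [0, 0, 0]],
    [[0.2, 0, 0], [0, 0, 0]],
    [[0.2, 0, 0], [0, 0, 0]],
    [[0, 0, 0], [0, 0, 0]]
  ]
}}

```text
time_s: 11.35
tool_pos: [0.5389, 0.2448, 0.2451]
tool_rot: [-0.2, 59.9, 3.0]
force: [0.1, -1.0, -3.3]
grip_width: 0.0139
```

```bash
cat > st.py <<'E'
from cell import env
from tgt import *
import sys
ob=env.get_obs()
print(ob["time_s"],np.round(ob["qpos"],1),"F cage",np.round(Rc.T@ob["force"],1),"T",np.round(Rc.T@ob["wrist_torque"],2),ob["grip_width"])
print("cage mm",np.round(incage(ob)*1000,1),"rotvec deg to cage",np.round(delta(ob,(0,0,.2))[2],2))
if len(sys.argv)>1:
    snap(env,"wrist",sys.argv[1])
    im=cv2.imread(f"pics/{sys.argv[1]}.png"); cv2.imwrite(f"pics/{sys.argv[1]}c.png",cv2.resize(im[20:220,210:340],None,fx=3,fy=3,interpolation=cv2.INTER_CUBIC))
E
python3 st.py w8
```

```text
11.35 [-59.4  -9.7  20.1 115.7  26.5  51.1 -48.3] F cage [-1.6 -1.  -2.9] T [-0.16  1.1   0.11] 0.013893743970847661
cage mm [  0.9   0.4 213.3] rotvec deg to cage [0.08 0.11 0.06]
```

View pics/w8c.png

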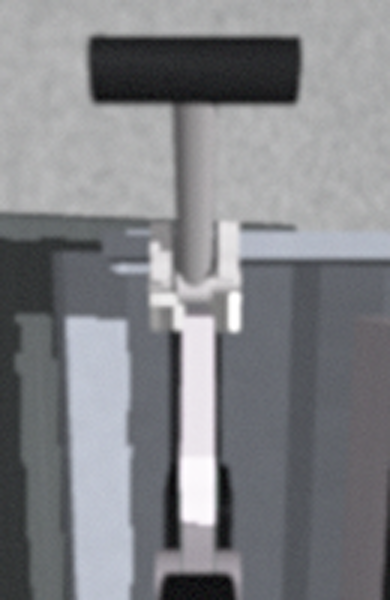

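Call:
{"name": "drive_tool", "arguments": {
  "increments": [
    [[0.1, -0.025, -0.015], [0, 0, 0]],
    [[0.12, 0, 0], [0, 0, 0]],
    [[0.12, 0, 0], [0, 0, 0]],
    [[0.12, 0, 0], [0, 0, 0]]
  ]
}}

```text
time_s: 11.8
tool_pos: [0.5473, 0.2451, 0.2295]
tool_rot: [0.0, 59.8, 3.3]
force: [0.2, 0.1, -2.5]
grip_width: 0.0139
```

```bash
python3 st.py
```

```text
11.8 [-59.1  -8.2  20.9 116.3  26.3  48.6 -48. ] F cage [-1.1  0.1 -2.2] T [-0.04  1.06  0.08] 0.013892225074435558
cage mm [  0.4   0.2 195.6] rotvec deg to cage [ 0.11  0.19 -0.07]
```

Call:
{"name": "drive_tool", "arguments": {
  "increments": [
    [[0.12, -0.02, 0], [0, 0, 0]],
    [[0.12, 0, 0], [0, 0, 0]],
    [[0.12, 0, 0], [0, 0, 0]],
    [[0.12, 0, 0], [0, 0, 0]]
  ]
}}

```text
time_s: 12.2
tool_pos: [0.5569, 0.2448, 0.2126]
tool_rot: [-0.0, 59.8, 3.3]
force: [-1.1, 0.3, -3.3]
grip_width: 0.0136
```

```bash
python3 st.py w9
```

```text
12.2 [-58.7  -6.2  21.8 116.7  25.9  46.  -47.5] F cage [-2.6  0.3 -2.4] T [-0.14  1.33  0.01] 0.013593096475290533
cage mm [  0.2  -0.6 176.2] rotvec deg to cage [ 0.11  0.16 -0.05]
```

View pics/w9c.png

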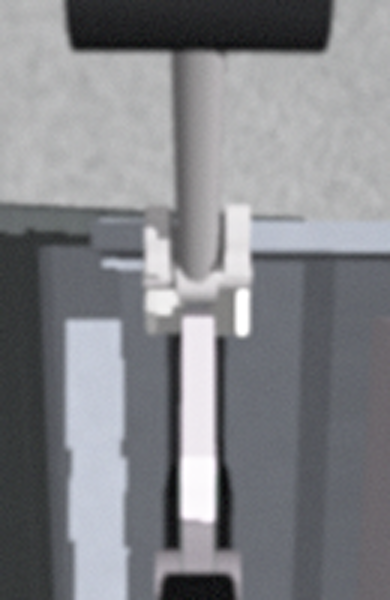

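Call:
{"name": "drive_tool", "arguments": {
  "increments": [
    [[0.15, 0, 0], [0, 0, 0]],
    [[0.15, 0, 0], [0, 0, 0]],
    [[0.15, 0, 0], [0, 0, 0]],
    [[0.15, 0, 0], [0, 0, 0]]
  ]
}}

```text
time_s: 12.65
tool_pos: [0.5691, 0.2455, 0.1918]
tool_rot: [-0.0, 59.8, 3.3]
force: [-0.2, 0.0, -2.2]
grip_width: 0.0138
```

Call:
{"name": "drive_tool", "arguments": {
  "increments": [
    [[0.15, 0, 0], [0, 0, 0]],
    [[0.15, 0, 0], [0, 0, 0]],
    [[0.15, 0, 0], [0, 0, 0]],
    [[0.1, 0, 0], [0, 0, 0]]
  ]
}}

```text
time_s: 13.05
tool_pos: [0.5802, 0.246, 0.1728]
tool_rot: [-0.1, 59.8, 3.2]
force: [-1.3, 0.4, -2.9]
grip_width: 0.0136
```

```bash
python3 st.py
```

```text
13.05 [-57.8  -1.   23.7 117.1  24.3  39.9 -46.3] F cage [-2.5  0.5 -1.9] T [-0.15  1.43 -0.03] 0.013635189138906306
cage mm [  0.5  -0.7 130. ] rotvec deg to cage [ 0.12  0.17 -0.03]
```

Call:
{"name": "drive_tool", "arguments": {
  "increments": [
    [[0.12, 0, 0], [0, 0, 0]],
    [[0.12, 0, 0], [0, 0, 0]],
    [[0, 0, 0], [0, 0, 0]]
  ]
}}

```text
time_s: 13.35
tool_pos: [0.5849, 0.2462, 0.1644]
tool_rot: [-0.1, 59.8, 3.2]
force: [-0.7, -0.8, -3.3]
grip_width: 0.0137
```

Call:
{"name": "drive_tool", "arguments": {
  "increments": [
    [[0.05, 0, 0], [0, 0, 0]],
    [[0.04, 0, 0], [0, 0, 0]],
    [[0, 0, 0], [0, 0, 0]]
  ]
}}

```text
time_s: 13.65
tool_pos: [0.5863, 0.2466, 0.1625]
tool_rot: [0.0, 59.8, 3.3]
force: [-7.1, -1.2, 3.1]
grip_width: 0.0137
```

```bash
python3 st.py
```

```text
13.65 [-57.5   0.4  24.  117.   23.8  38.4 -45.8] F cage [-4.6 -0.8  6.2] T [-0.47  1.94 -0.03] 0.013692578042205349
cage mm [  0.7  -0.4 118.1] rotvec deg to cage [ 0.1   0.17 -0.06]
```

Call:
{"name": "drive_tool", "arguments": {
  "increments": [
    [[0, 0, 0], [0, 0, 0]],
    [[0, 0, 0], [0, 0, 0]],
    [[0, 0, 0], [0, 0, 0]],
    [[0, 0, 0], [0, 0, 0]],
    [[0, 0, 0], [0, 0, 0]],
    [[0, 0, 0], [0, 0, 0]]
  ],
  "hand": 0
}}

```text
time_s: 14.25
tool_pos: [0.5868, 0.2466, 0.1622]
tool_rot: [0.0, 59.8, 3.3]
force: [-0.0, -0.9, 0.0]
grip_width: 0.0427
```

```bash
python3 st.py w10
```

```text
14.25 [-57.5   0.5  24.1 117.   23.8  38.3 -45.8] F cage [-0.1 -0.9  0.1] T [-0.09  0.63  0.04] 0.04268203768714187
cage mm [  0.9  -0.5 117.5] rotvec deg to cage [ 0.11  0.21 -0.07]
```

View pics/w10.png

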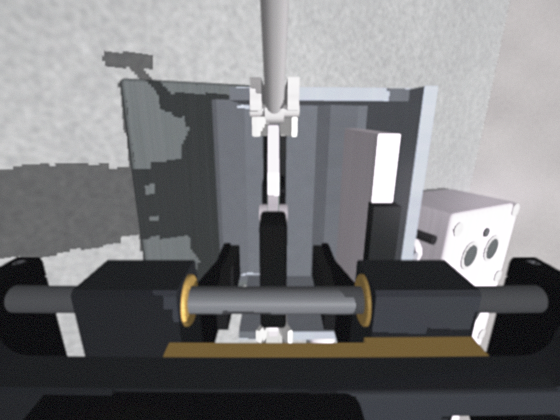

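Call:
{"name": "drive_tool", "arguments": {
  "increments": [
    [[-0.6, 0, 0], [0, 0, 0]],
    [[-0.8, 0, 0], [0, 0, 0]],
    [[-0.3, 0, 0], [-0.068, 0, 0]],
    [[-0.3, 0, 0], [-0.068, 0, 0]],
    [[-0.3, 0, 0], [-0.068, 0, 0]],
    [[-0.3, 0, 0], [-0.068, 0, 0]],
    [[0, 0, 0], [-0.068, 0, 0]],
    [[0, 0, 0], [-0.068, 0, 0]],
    [[0, 0, 0], [-0.068, 0, 0]],
    [[0, 0, 0], [-0.068, 0, 0]]
  ]
}}

```text
time_s: 15.3
tool_pos: [0.5344, 0.2435, 0.252]
tool_rot: [-65.6, 59.8, 3.3]
force: [0.2, -0.3, -0.0]
grip_width: 0.0434
```

Call:
{"name": "drive_tool", "arguments": {
  "increments": [
    [[0, 0, 0], [-0.068, 0, 0]],
    [[0, 0, 0], [-0.068, 0, 0]],
    [[0, 0, 0], [-0.068, 0, 0]],
    [[0, 0, 0], [0, 0, 0]]
  ]
}}

```text
time_s: 15.7
tool_pos: [0.5344, 0.2436, 0.2519]
tool_rot: [-89.8, 59.8, 3.3]
force: [-0.2, -0.4, -0.7]
grip_width: 0.0432
```

```bash
python3 st.py w11; python3 -c "
from cell import env
from h import *
snap(env,'scene','s11');snap(env,'top','t11')"
```

```text
15.7 [-68.8 -11.9  27.9 116.   29.4  53.   39.4] F cage [-0.5 -0.4 -0.5] T [ 0.04  0.6  -0.04] 0.04319848247107029
cage mm [  0.3  -0.6 221.5] rotvec deg to cage [89.89  0.2   0.09]
```

View pics/w11.png

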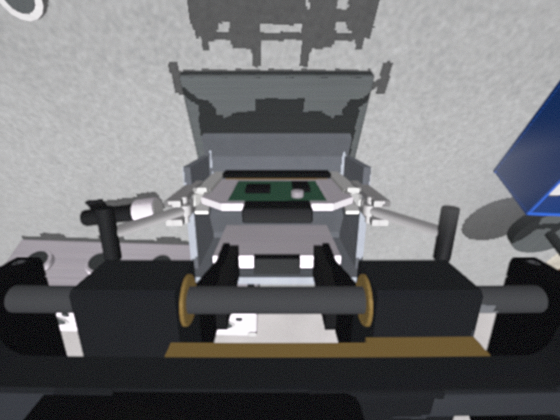

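View pics/s11.png

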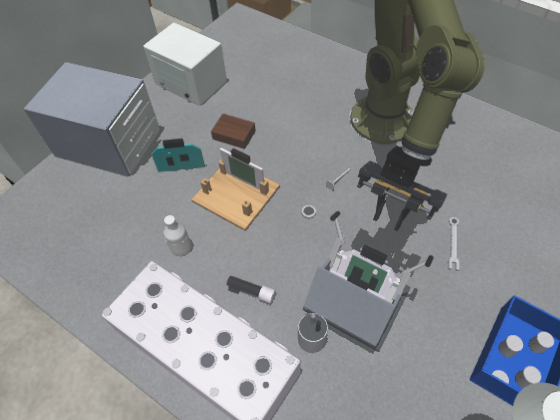

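```bash
python3 - <<'E'
from tgt import *
im=cv2.imread("pics/w11.png")
a=cv2.resize(im[180:290,340:480],None,fx=4,fy=4,interpolation=cv2.INTER_CUBIC);b=cv2.resize(im[180:290,80:220],None,fx=4,fy=4,interpolation=cv2.INTER_CUBIC)
cv2.imwrite("pics/w11c.png",np.vstack([a,b])[:, :][::1])
E
```

```text
(no output)
```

View pics/w11c.png

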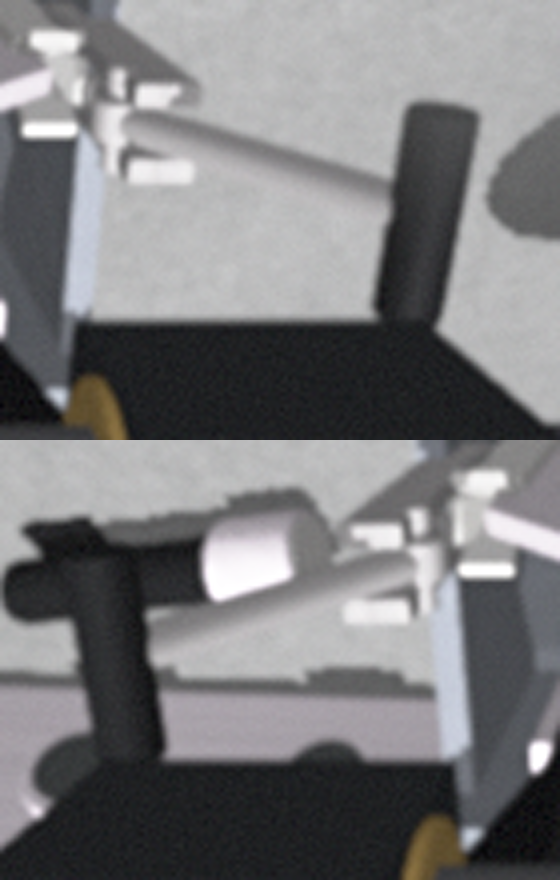

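```bash
python3 - <<'E'
from tgt import *
c=ld("w11")
for n,px,xc in (("L",(450.0,206),-.02),("L",(446.7,229.7),0),("R",(106.5,208),-.02),("R",(108.8,229.7),0)):
    C,d=rays(c,[px]);C=Rc.T@(C-o);d=Rc.T@d[0];X=C+d*(xc-C[0])/d[0];s=1 if n=="L" else -1
    print(n,np.round(X*1000,1),"radius",np.hypot(X[1]-s*.083,X[2]-.1204)*1000,"ang",np.degrees(np.arctan2(X[2]-.1204,s*X[1]-.083)))
    # lateral-only: intersect with circle
    best=min(np.radians(np.arange(20,70,.2)),key=lambda a:np.linalg.norm(proj(c,o+Rc@np.array([xc,s*(.083+.07*np.cos(a)),.1204+.07*np.sin(a)]))[0]-px));print(np.degrees(best),proj(c,o+Rc@np.array([xc,s*(.083+.07*np.cos(best)),.1204+.07*np.sin(best)]))[0])
E
```

```text
L [-20.  121.9 181.3] radius 72.32991538263589 ang 57.41977816558415
54.39999999999988 [449.40321333 204.36498906]
L [  0.  125.9 175.9] radius 70.1464715944168 ang 52.31425417739324
52.19999999999989 [446.58212548 229.60124414]
R [ -20.  -118.9  182.9] radius 72.11004661611821 ang 60.14492710693506
57.599999999999866 [106.80949232 206.57717147]
R [   0.  -125.8  173.2] radius 67.94231406710223 ang 50.95655128714076
53.59999999999989 [107.96929177 231.4554777 ]
```

Call:
{"name": "drive_tool", "arguments": {
  "increments": [
    [[0, 0, 0.5], [0, 0, 0]],
    [[0, 0, 0.5], [0, 0, 0]],
    [[0, 0, 0.5], [0, 0, 0]],
    [[0, 0, 0.5], [0, 0, 0]],
    [[0, 0, 0.5], [0, 0, 0]],
    [[0.1, 0, 0.5], [0, 0, 0]],
    [[0.2, 0, 0.1], [0, 0, 0]],
    [[0.2, 0, 0], [0, 0, 0]],
    [[0, 0, 0], [0, 0, 0]]
  ],
  "hand": -1
}}

```text
time_s: 16.75
tool_pos: [0.5382, 0.3655, 0.233]
tool_rot: [-90.1, 59.9, 2.8]
force: [-0.0, -0.3, -0.2]
grip_width: 0.0003
```

```bash
python3 st.py w12
```

```text
16.75 [-72.4   1.3  24.7 107.7  26.1  52.   32.3] F cage [-0.1 -0.3 -0.2] T [-0.02  0.57 -0.03] 0.00025121629417109375
cage mm [ -0.  120.9 199.8] rotvec deg to cage [ 8.979e+01 -6.000e-02  1.900e-01]
```

View pics/w12.png

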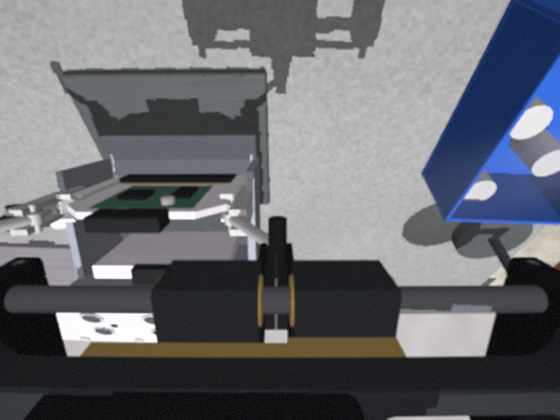

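Call:
{"name": "drive_tool", "arguments": {
  "increments": [
    [[0.25, 0, 0.03], [0, 0, 0]],
    [[0.16, 0, 0], [0, 0, 0]],
    [[0.11, 0, 0.15], [0, 0, 0]],
    [[0.12, 0, 0.14], [0, 0, 0]],
    [[0.14, 0, 0.12], [0, 0, 0]]
  ]
}}

```text
time_s: 17.3
tool_pos: [0.5526, 0.3878, 0.2082]
tool_rot: [-89.6, 59.8, 3.5]
force: [-0.7, 1.0, 1.3]
grip_width: 0.0006
```

```bash
python3 st.py w13
```

```text
17.3 [-72.    5.7  25.  106.4  24.5  48.6  32.3] F cage [0.1 1.  1.5] T [ 0.33  0.55 -0.03] 0.0005728542865254564
cage mm [  1.2 142.4 170.6] rotvec deg to cage [8.989e+01 3.100e-01 6.000e-02]
```

View pics/w13.png

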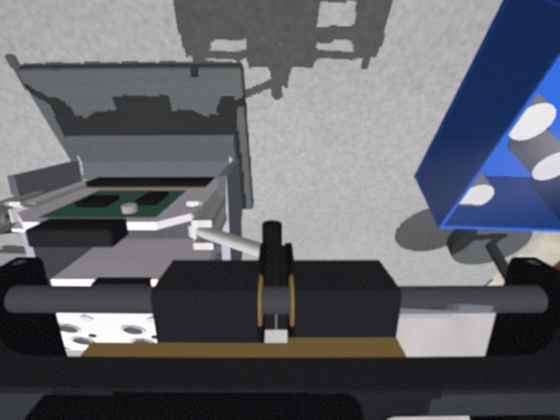

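Call:
{"name": "drive_tool", "arguments": {
  "increments": [
    [[0.2, 0, 0], [0, 0, 0]],
    [[0.16, 0, 0.06], [0, 0, 0]],
    [[0.17, 0, 0.06], [0, 0, 0]],
    [[0, 0, 0], [0, 0, 0]]
  ]
}}

```text
time_s: 17.75
tool_pos: [0.5633, 0.3925, 0.1893]
tool_rot: [-89.7, 59.8, 3.3]
force: [-2.6, 3.8, 3.6]
grip_width: 0.0002
```

```bash
python3 st.py
```

```text
17.75 [-71.3   8.2  25.3 106.2  23.6  46.2  32.7] F cage [-0.3  3.9  4.3] T [ 0.74  0.59 -0.01] 0.000195257118687479
cage mm [  1.1 146.5 148.7] rotvec deg to cage [89.88  0.24  0.1 ]
```

Call:
{"name": "drive_tool", "arguments": {
  "increments": [
    [[0.17, 0, 0.06], [0, 0, 0]],
    [[0.17, 0, 0.04], [0, 0, 0]],
    [[0.17, 0, 0.02], [0, 0, 0]],
    [[0, 0, 0], [0, 0, 0]]
  ]
}}

```text
time_s: 18.15
tool_pos: [0.5732, 0.397, 0.1714]
tool_rot: [-89.8, 59.8, 3.2]
force: [-0.8, 0.7, 1.2]
grip_width: 0.0005
```

```bash
python3 st.py w14
```

```text
18.15 [-70.6  10.6  25.4 105.9  22.7  44.1  33. ] F cage [-0.   0.8  1.4] T [0.28 0.51 0.01] 0.0004790366715652366
cage mm [  1.  150.4 128.1] rotvec deg to cage [89.88  0.16  0.13]
```

View pics/w14.png

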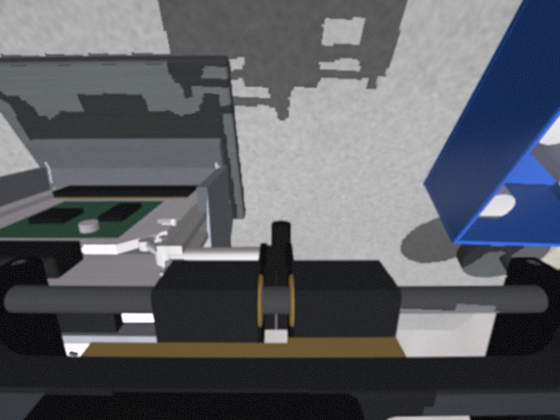

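Call:
{"name": "drive_tool", "arguments": {
  "increments": [
    [[0.12, 0, 0], [0, 0, 0]],
    [[0.1, 0, 0], [0, 0, 0]],
    [[0, 0, 0], [0, 0, 0]]
  ]
}}

```text
time_s: 18.5
tool_pos: [0.5765, 0.3967, 0.1662]
tool_rot: [-89.9, 59.9, 3.1]
force: [-17.5, -6.2, 20.1]
grip_width: 0.0006
```

```bash
python3 st.py
```

```text
18.5 [-70.2  11.3  25.5 105.8  22.4  43.6  33.3] F cage [-5.4 -5.3 26.3] T [-1.18  1.86  0.01] 0.0005603038603177349
cage mm [  1.2 150.  122. ] rotvec deg to cage [8.98e+01 3.00e-02 1.00e-01]
```

Call:
{"name": "drive_tool", "arguments": {
  "increments": [
    [[-0.4, 0, 0], [0, 0, 0]],
    [[-0.8, 0, 0], [0, 0, 0]],
    [[-0.9, 0, 0], [0, 0, 0]],
    [[0, 0, -0.8], [0, 0, 0]],
    [[0, 0, -0.8], [0, 0, 0]],
    [[0, 0, -0.8], [0, 0, 0]],
    [[0, 0, -0.8], [0, 0, 0]],
    [[0, 0, -0.5], [0, 0, 0]],
    [[0, 0, 0], [0, 0, 0]]
  ]
}}

```text
time_s: 19.4
tool_pos: [0.5435, 0.2419, 0.2353]
tool_rot: [-89.9, 60.0, 2.8]
force: [0.0, -0.8, -0.1]
grip_width: 0.0001
```

```bash
python3 st.py w15;  python3 -c "
import cv2
im=cv2.imread('pics/w15.png')
cv2.imwrite('pics/w15c.png',cv2.resize(im[150:290,60:500],None,fx=1.8,fy=1.8,interpolation=cv2.INTER_CUBIC))"
```

```text
19.4 [-68.5 -10.   29.1 116.4  28.9  50.6  39.7] F cage [-0.  -0.8 -0. ] T [-0.    0.65  0.  ] 5.009061776099495e-05
cage mm [-1.000e-01 -2.800e+00  2.026e+02] rotvec deg to cage [89.56 -0.12  0.19]
```

View pics/w15c.png

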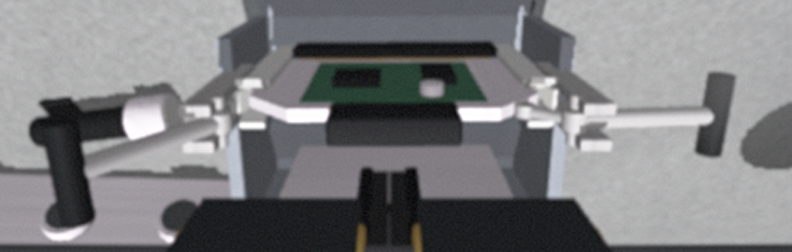

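Call:
{"name": "drive_tool", "arguments": {
  "increments": [
    [[0, 0, -0.7], [0, 0, 0]],
    [[0, 0, -0.7], [0, 0, 0]],
    [[0, 0, -0.7], [0, 0, 0]],
    [[0, 0, -0.7], [0, 0, 0]],
    [[0.1, 0, -0.15], [0, 0, 0]],
    [[0, 0, 0], [0, 0, 0]]
  ]
}}

```text
time_s: 20.05
tool_pos: [0.5515, 0.1285, 0.2322]
tool_rot: [-89.8, 59.9, 3.1]
force: [-0.4, 0.6, -0.6]
grip_width: 0.0004
```

```bash
python3 st.py w16
```

```text
20.05 [-56.1 -16.9  29.1 121.4  26.6  47.8  53.3] F cage [-0.6  0.6 -0.3] T [ 0.07  0.67 -0.01] 0.00044097289687102166
cage mm [  -0.2 -116.4  199. ] rotvec deg to cage [8.975e+01 7.000e-02 1.300e-01]
```

View pics/w16.png

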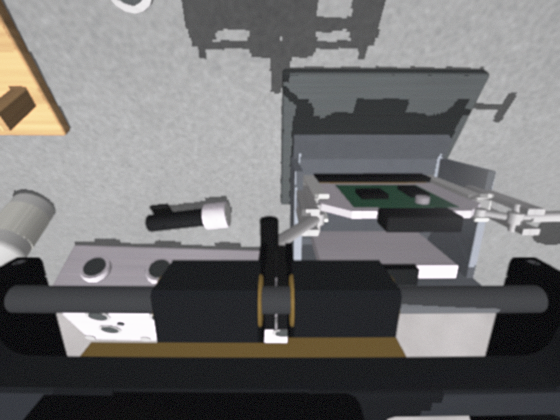

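Call:
{"name": "drive_tool", "arguments": {
  "increments": [
    [[0.2, 0, 0], [0, 0, 0]],
    [[0.17, 0, -0.1], [0, 0, 0]],
    [[0.11, 0, -0.15], [0, 0, 0]],
    [[0, 0, 0], [0, 0, 0]]
  ]
}}

```text
time_s: 20.5
tool_pos: [0.5613, 0.1196, 0.2152]
tool_rot: [-89.9, 59.9, 3.2]
force: [-0.3, -0.6, 0.1]
grip_width: 0.0003
```

```bash
python3 st.py w17
```

```text
20.5 [-56.1 -15.3  31.4 122.1  25.9  44.9  55.2] F cage [-0.3 -0.6  0.3] T [ 0.02  0.61 -0.01] 0.00034557666131744704
cage mm [  -0.6 -125.9  179.6] rotvec deg to cage [8.987e+01 7.000e-02 7.000e-02]
```

View pics/w17.png

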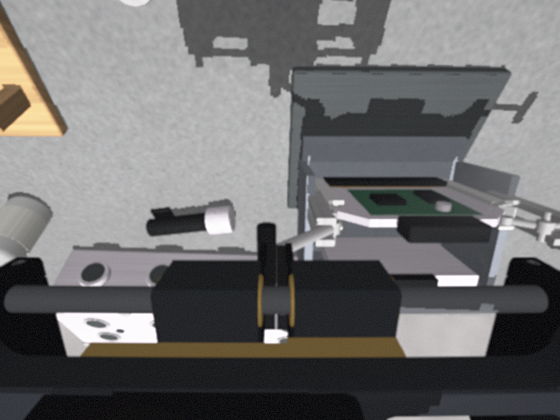

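```bash
python3 - <<'E'
from tgt import *
c=ld("w17");im=cv2.imread("pics/w17.png")
cv2.imwrite("pics/w17c.png",cv2.resize(im[200:290,220:360],None,fx=5,fy=5,interpolation=cv2.INTER_CUBIC))
C,d=rays(c,[(267,227)]);C=Rc.T@(C-o);d=Rc.T@d[0];X=C+d*(-.02-C[0])/d[0];print(X, np.degrees(np.arctan2(X[2]-.1204,-X[1]-.083)))
E
```

```text
[-0.02       -0.13122467  0.17688036] 49.50828234473231
```

View pics/w17c.png

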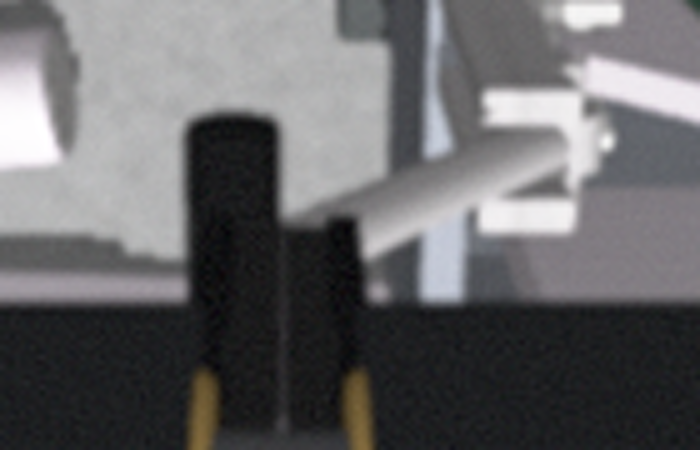

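Call:
{"name": "drive_tool", "arguments": {
  "increments": [
    [[0.05, 0, -0.15], [0, 0, 0]],
    [[0.1, 0, -0.15], [0, 0, 0]],
    [[0.14, 0, -0.12], [0, 0, 0]],
    [[0.15, 0, -0.08], [0, 0, 0]],
    [[0, 0, 0], [0, 0, 0]]
  ]
}}

```text
time_s: 21.05
tool_pos: [0.5718, 0.0992, 0.2006]
tool_rot: [-89.8, 59.8, 3.1]
force: [-0.0, -1.0, 1.6]
grip_width: 0.0002
```

```bash
python3 st.py w18; python3 -c "
import cv2
im=cv2.imread('pics/w18.png')
cv2.imwrite('pics/w18c.png',cv2.resize(im[200:290,220:360],None,fx=5,fy=5,interpolation=cv2.INTER_CUBIC))"
```

```text
21.05 [-55.5 -14.2  34.4 122.8  24.8  42.   58.5] F cage [ 0.7 -1.   1.4] T [-0.04  0.57  0.01] 0.00023268571835985752
cage mm [ 1.000e-01 -1.468e+02  1.623e+02] rotvec deg to cage [89.79  0.11  0.14]
```

View pics/w18c.png

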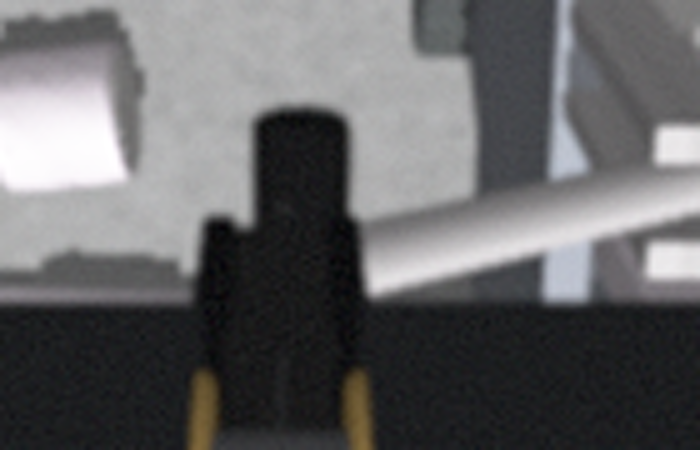

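Call:
{"name": "drive_tool", "arguments": {
  "increments": [
    [[0.16, 0, 0], [0, 0, 0]],
    [[0.17, 0, 0], [0, 0, 0]],
    [[0.17, 0, -0.02], [0, 0, 0]],
    [[0, 0, 0], [0, 0, 0]]
  ]
}}

```text
time_s: 21.5
tool_pos: [0.5815, 0.1005, 0.1829]
tool_rot: [-89.8, 59.9, 3.2]
force: [-0.3, 0.6, 0.5]
grip_width: 0.0004
```

```bash
python3 st.py
```

```text
21.5 [-56.  -11.5  36.2 123.   23.3  38.9  59.8] F cage [-0.   0.6  0.5] T [-0.06  0.58 -0.07] 0.0004375139785182763
cage mm [  -0.2 -146.   142.1] rotvec deg to cage [8.988e+01 1.500e-01 8.000e-02]
```

```bash
python3 st.py w19
```

```text
21.5 [-56.  -11.5  36.2 123.   23.3  38.9  59.8] F cage [-0.   0.6  0.5] T [-0.06  0.58 -0.07] 0.0004375139785182763
cage mm [  -0.2 -146.   142.1] rotvec deg to cage [8.988e+01 1.500e-01 8.000e-02]
```

View pics/w19.png

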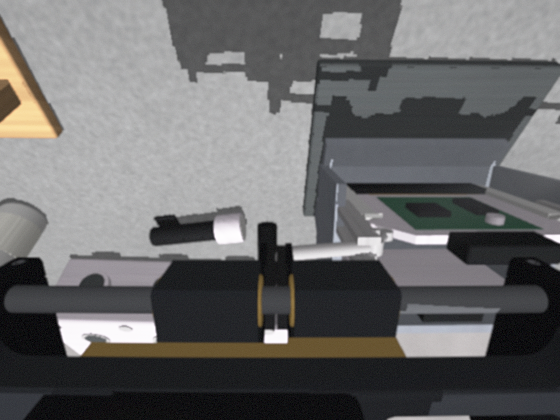

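Call:
{"name": "drive_tool", "arguments": {
  "increments": [
    [[0.14, 0, -0.06], [0, 0, 0]],
    [[0.14, 0, -0.06], [0, 0, 0]],
    [[0.1, 0, 0], [0, 0, 0]],
    [[0, 0, 0], [0, 0, 0]]
  ]
}}

```text
time_s: 21.95
tool_pos: [0.5893, 0.0957, 0.1698]
tool_rot: [-89.9, 59.9, 3.2]
force: [0.2, 0.7, 0.7]
grip_width: 0.0006
```

```bash
python3 st.py
```

```text
21.95 [-56.3  -9.5  38.1 123.2  21.8  36.6  61.6] F cage [0.6 0.7 0.5] T [-0.    0.65  0.  ] 0.000608910255207391
cage mm [  -0.3 -151.3  127. ] rotvec deg to cage [89.88  0.1   0.09]
```

Call:
{"name": "drive_tool", "arguments": {
  "increments": [
    [[0.1, 0, 0], [0, 0, 0]],
    [[0.07, 0, 0], [0, 0, 0]],
    [[0, 0, 0], [0, 0, 0]]
  ]
}}

```text
time_s: 22.25
tool_pos: [0.5924, 0.0959, 0.1659]
tool_rot: [-89.7, 59.9, 3.2]
force: [-20.3, -2.3, 20.6]
grip_width: 0.0006
```

```bash
python3 st.py w20
```

```text
22.25 [-56.4  -8.7  38.6 123.1  21.   35.9  62.2] F cage [-7.4 -1.2 28. ] T [-0.57  2.26 -0.02] 0.000557652518625042
cage mm [   0.5 -151.2  122.1] rotvec deg to cage [8.98e+01 9.00e-02 3.00e-02]
```

View pics/w20.png

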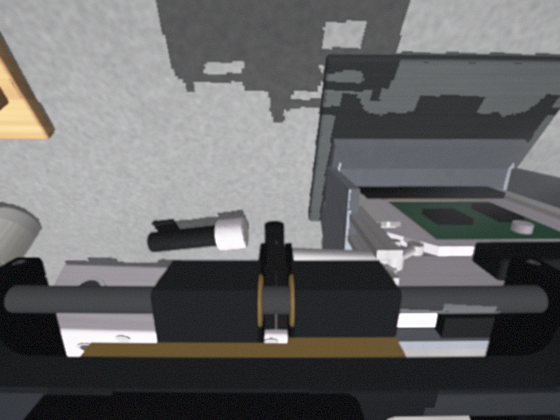

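Call:
{"name": "drive_tool", "arguments": {
  "increments": [
    [[-0.4, 0, 0], [0, 0, 0]],
    [[-0.7, 0, 0.1], [0, 0, 0]],
    [[0, 0, 0.8], [0, 0, 0]],
    [[0, 0, 0.8], [0, 0, 0]],
    [[-0.1, 0, 0.8], [0, 0, 0]],
    [[-0.3, 0, 0.8], [0, 0, 0]],
    [[-0.4, 0, 0.5], [0, 0, 0]],
    [[0, 0, 0], [0, 0, 0]]
  ]
}}

```text
time_s: 23.1
tool_pos: [0.5461, 0.2506, 0.2326]
tool_rot: [-89.5, 59.7, 3.8]
force: [0.6, 0.4, 0.1]
grip_width: 0.0009
```

```bash
python3 st.py w21;  python3 -c "
import cv2
from cell import env
from h import *
snap(env,'scene','s21');snap(env,'top','t21')
im=cv2.imread('pics/w21.png')
cv2.imwrite('pics/w21c.png',cv2.resize(im[150:290,60:500],None,fx=1.8,fy=1.8,interpolation=cv2.INTER_CUBIC))"
```

```text
23.1 [-61.1  -8.4  22.3 116.1  26.7  48.9  41.3] F cage [ 0.6  0.3 -0.2] T [-0.03  0.55  0.06] 0.0009025267262128924
cage mm [  1.2   5.8 198.7] rotvec deg to cage [90.13  0.54 -0.  ]
```

View pics/w21c.png

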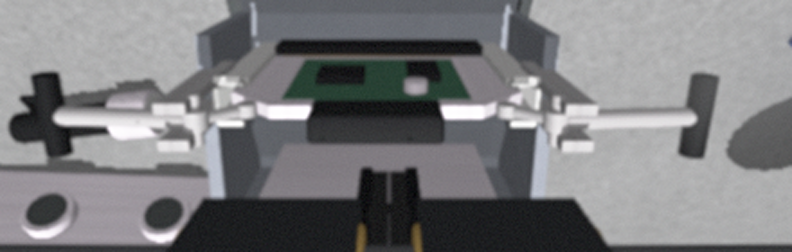

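View pics/s21.png

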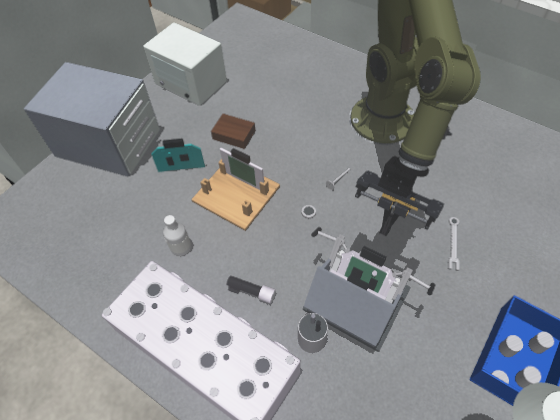

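```bash
python3 - <<'E'
from tgt import *
c=ld("w21");im=cv2.imread("pics/w21.png")
for n,px in (("L",(451,191.7)),("R",(85.6,191.7))):
    C,d=rays(c,[px]);C=Rc.T@(C-o);d=Rc.T@d[0];X=C+d*(-.02-C[0])/d[0];s=1 if n=="L" else -1
    print(n,np.round(X*1000,1),np.degrees(np.arctan2(X[2]-.1204,s*X[1]-.083)))
    for a in (-5,0,5,10): print(a,proj(c,o+Rc@np.array([-.02,s*(.083+.07*np.cos(np.radians(a))),.1204+.07*np.sin(np.radians(a))]))[0])
# board bar front-top edge ends: predict seated (dz=0) and unseated(.005)
for dz in (0,.005):
    print([np.round(proj(c,o+Rc@np.array([x,y,.135+dz]))[0],1) for x,y in ((-.007,.03),(-.007,-.03),(.007,.03),(.007,-.03))],[np.round(proj(c,o+Rc@np.array([-.003,y,.11+dz]))[0],1) for y in(.051,-.051)])
a=cv2.resize(im[180:240,170:370],None,fx=4,fy=4,interpolation=cv2.INTER_CUBIC);cv2.imwrite("pics/w21d.png",a)
b=[cv2.resize(im[180:250,x:x+100],None,fx=4,fy=4,interpolation=cv2.INTER_CUBIC) for x in (60,380)];cv2.imwrite("pics/w21e.png",np.hstack(b))
E
```

```text
L [-20.  151.1 119.9] -0.39366196476364557
-5 [449.22578071 190.05558907]
0 [453.59370657 191.84044682]
5 [457.51755318 193.70952308]
10 [460.93428654 195.65392321]
R [ -20.  -151.2  118.7] -1.4128903566294813
-5 [ 86.8433408  190.40490746]
0 [ 82.19059558 192.21089315]
5 [ 77.97558411 194.10129994]
10 [ 74.26361329 196.06696232]
[array([306.4, 212.5]), array([230.1, 212.6]), array([305.9, 229.1]), array([230.8, 229.3])] [array([327.5, 207.9]), array([210., 208.])]
[array([307.1, 214.5]), array([229.2, 214.7]), array([306.5, 231.5]), array([230. , 231.6])] [array([328.4, 209.6]), array([208.8, 209.8])]
```

View pics/w21d.png

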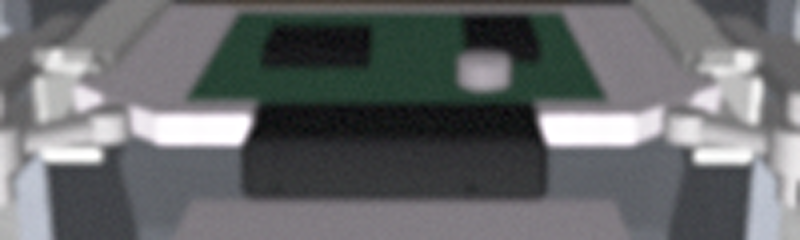

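View pics/w21e.png

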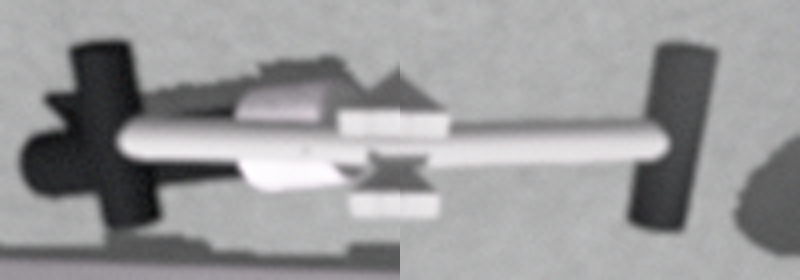

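```bash
python3 -c "
from cell import env
print(env.sign_off())"
```

```text
the job is handed in; nothing more can be done
None
```

The sensor board is in the tilted rack with both ejector levers down at their stops, and I handed the job in at about 23 s.

I gripped the board by its bar, lifted it straight out of the holder and tilted it to the slot. I slid it down between the guides until the contact strip pushed back with about 8 N, then let go. With the fingers shut, I pushed the left lever and then the right one outwards and down. Both stopped at the same height with about 26 and 28 N, then I backed off.

**Levers:** the last wrist picture, taken with the robot touching nothing, shows both staying down. I measured them at about 0 to 1 degree below horizontal, against 5 degrees nominal. Allowing for camera error, that is past dead centre, so I relied mainly on the firm stop felt at each lever.

**Board seating:** the back edge of the grip bar's top fits a fully seated board to within 0.5 pixel. The front edge was about 3 pixels off, closer to where an unseated board would show it, so that check was inconclusive. I did not measure the seating any other way.

**Everything else:** the blank card is still in the holder. The other things on the bench look unmoved in the final scene picture.

One joint came within 0.4 degrees of its range limit (-16.9 against -17.29) while I lined up on the right lever, but no reading showed it past the limit.

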